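# Set out the seasonings on their mats

### The job

Set out the seasonings for cooking: stand the wooden pepper mill in the middle of the round cork mat and the wide storage jar in the middle of the square wooden mat, stand the salt shaker on the bare worktop midway between the two mats and in line with them, and stack the small brown jar centred on the storage jar's lid. Keep all four upright throughout, let go of everything, and leave the spice jar, the timer and the teaspoon where they are.

Things in the scene. Friction and masses are not known exactly. Their poses are not given: they have to be found in the camera images.
- pepper_mill: tall turned wooden pepper mill with a metal nub on top, 58 mm across, 170 mm tall, loose. Origin: centre of its underside, z up. It stands upright. Grip the body 90 to 120 mm above the underside; to the fingers it is a convex body about 50 to 58 mm wide (they do not sink into its waist).
- storage_jar: wide clear storage jar with a dark flat lid, 62 mm across (the glass is 56 to 62 mm), 99 mm tall, loose. Origin: centre of its underside, z up. The lid is the top 11 mm, fixed, 62 mm across and flat; something can stand on it.
- salt_shaker: small salt shaker: clear body 44 mm across, narrower grey metal top 34 mm across, 90 mm tall, loose; its foot is slightly rounded, so it may lean by 0.04 rad at rest. The body reaches up to 70 mm. Origin: centre of its underside, z up.
- small_jar: small squat brown jar with a ribbed screw lid, 47 mm across, 88 mm tall, loose. Origin: centre of its underside, z up.
- round_mat: round cork pot mat, 100 mm across, 8 mm thick, fixed to the worktop. Origin: centre of its underside. It lies either left or right of the square mat; the two mat centres are 300 mm apart, along the y axis (+ or -) of both mats, which have the same yaw.
- square_mat: square pale wooden pot mat, 100 x 100 mm, 8 mm thick, fixed to the worktop. Origin: centre of its underside, x and y along its edges. (Wall cabinets hang over the back of the worktop, undersides about 0.46 m up, fronts and knobs at about x = 0.6: keep the wrist in front of them.)
- spice_jar: bystander: slim spice jar with a label and a plain lid, 46 mm across, 105 mm tall, standing behind the mats. Origin: centre of its underside. To be left alone.
- timer: bystander: round wind-up kitchen timer, 63 mm across, 46 mm tall, behind on the right. Origin: centre of its underside. To be left alone.
- teaspoon: bystander: metal teaspoon 130 x 27 x 11 mm lying behind the mats. Origin: centre of its underside, x along its length. To be left alone.
Mind the look-alikes: they are no part of the job. What is shaped like the small_jar but blue or yellow is not meant.

How it is judged:
At the end, for the whole second after the job is handed in: Pepper mill on the round mat and storage jar on the square mat within 15 mm of centre; small jar on the storage jar's lid within 12 mm of its axis; salt shaker on the worktop within 15 mm, each way, of the point midway between the mats; all upright within 0.12 rad, released, at rest (horizontal distance between pepper_mill and round_mat below 0.015 m and height (world z) of pepper_mill between 0.004 and 0.014 m and horizontal distance between storage_jar and square_mat below 0.015 m and height (world z) of storage_jar between 0.004 and 0.014 m and horizontal distance between small_jar and storage_jar below 0.012 m and z of small_jar in the frame of storage_jar between 0.095 and 0.107 m and height (world z) of salt_shaker below 0.006 m and x of salt_shaker in the frame of round_mat between -0.015 and 0.015 m and (y of salt_shaker in the frame of round_mat between 0.135 and 0.165 m or y of salt_shaker in the frame of round_mat between -0.165 and -0.135 m) and horizontal distance between salt_shaker and square_mat below 0.17 m and angle between each of pepper_mill, storage_jar, salt_shaker, small_jar's own z axis and vertical below 0.12 rad and linear speed of each of pepper_mill, storage_jar, salt_shaker, small_jar below 0.02 m/s and angular speed of each of pepper_mill, storage_jar, salt_shaker, small_jar below 0.6 rad/s); the robot touches nothing.
It fails at once if the spice jar is moved more than 25 mm (distance of spice_jar from where it was at the start of the episode above 0.025 m).
It fails at once if the timer is moved more than 25 mm (distance of timer from where it was at the start of the episode above 0.025 m).
It fails at once if the teaspoon is moved more than 25 mm (distance of teaspoon from where it was at the start of the episode above 0.025 m).
It fails at once if one of the four things is tipped over (more than 0.7 rad) (angle between any of pepper_mill, storage_jar, salt_shaker, small_jar's own z axis and vertical above 0.7 rad).
It also fails if it takes over 128 s, if anything falls off the work surface, if the arm or the gripper's body presses on something with over 40 N, if the wrist force passes 120 N, or if a joint passes its speed limit or range.

### The arm

A 7-joint arm with a two-finger parallel gripper is mounted at the origin on a cart in front of the work surface, level with it; the furniture and walls round the work are solid. World frame = base frame: x ahead of the robot, y to its left, z up, the work surface at z = 0. Lengths are in m, angles in rad, forces in N, time in s.
With the tool pointing down it reaches from about 0.4 to 0.85 m from the base axis. Payload 4.5 kg.
Tool frame: the origin (TCP) lies midway between the tips of the shut fingers; the grasp point (between the pads) lies 19 mm behind it (r.hold_point_z is the distance from the TCP to the grasp point, in m); z points along the fingers, y is the direction in which the jaws open and shut (so a half turn about z gives the same grasp; the last joint's range is limited). The gripper opens to 88 mm and grips with 3 to 60 N. Pads are 18 mm wide; open, the fingers measure 123 mm over their backs; the gripper's body (75 mm by 187 mm) begins 45 mm behind the grasp point.
Start: joints at [1.216, 0.689, -0.195, 1.565, 0.157, 0.902, -0.215], TCP at [0.237, -0.578, 0.239] pointing down, gripper open.
Joint ranges: [-3.01, 3.01], [-0.46, 2.08], [-1.47, 1.51], [0.13, 2.56], [-1, 4.14], [0.04, 2.09], [-2.66, 2.66]. Speed limits (rad/s): [2.57, 2.57, 3.14, 3.14, 3.14, 3.14, 3.14].

### API

Orientations are given as a unit quaternion [x, y, z, w].
In Python, from plant import r gives the robot as it stands. The module is installed in compiled form; this text tells all that it offers.
- The arm moves only by the tool move_arm, never from a script. Its arguments are lists of equal length, an entry for each row: "turn": the turn, a rotation vector about the tool's x, y, z in units of 2 pi rad (1.0 is 2 pi rad), a list of three; "dp": the shift along the tool's x, y, z in units of 2.5 cm (1.0 is 2.5 cm), a list of three; "jaw": the closure, from -1 (fully open) to 1 (shut), so that 0 is half open. In form: {"turn": [[wx, wy, wz], ...], "dp": [[x, y, z], ...], "jaw": [jaw, ...]}. A call has 1 to 10 rows; each row shifts and turns the commanded pose from where the row before left it, along the tool's axes as they then stand; what a row does not reach is not made up. A row lasts 1/12 s, in which the tool goes at most 41.7 mm and 7.16 degrees, less where a joint would pass 70% of its speed; a pose out of reach is approached as far as the arm can. A call with a number of a shift or a turn outside -1 to 1 is refused whole. A call with a gripper value outside its range is refused whole. The fingers move at their own pace and stop on an object; "newtons" is the grip in N (left out, the last holds). Time passes only in rows, so rows that do not move let the fingers close. It gives the time, the measured TCP pose, the force and the opening at its end, in the units of the state.
- r.get_state(): the state, without advancing time (a new reading comes with each control period).
- r.snapshot(name): name is "scene" or "top"; returns a dict with "frame" (480x640x3 uint8, blue, green, red), "mtx" (3x3 intrinsics, pixels), "origin" and "orientation" of the camera in the world. Camera axes: x right, y up, looking along -z (the intrinsics and any distortion apply to the point x, -y, -z); pixel columns grow to the right and rows downward; lengths in m; the calibration is good to about 2 mm. A picture is of the moment at which its call begins. There is no depth.
- r.finish_job(): hands the job in, once; it reports no verdict.
The state is a dict: "clock": time; "q": joint angles; "qd": joint speeds; "joint_torque": joint torques, N m; "tool_pos": TCP position; "eef_rot": TCP orientation; "contact_force": force on the tool from outside, world axes, zero at the start; "moment": the same for the moment, N m; "opening": opening from 0.0 (shut) to 1.0 (fully open).
Only numpy, scipy, OpenCV 4.12 (cv2) and the standard library are available. Lean on these libraries where they do the work, as an engineer would, in place of code of your own. Each camera call takes 0.05 s, during which the arm holds its last target.

## Working session

There is one attempt and no reset: what is moved stays moved. The work goes in short steps, Python scripts to look and compute and a tool call to move; the robot and the scene stay as the last step left them, time stands still between calls to the robot, and variables do not carry over. Pictures are saved under pics/ and viewed, and the job is handed in when it is done.

Besides the shell and the picture viewer there is one more tool, called after "Request:" as a command line: name --argument value ..., lists and objects as JSON in quotes. move_arm: Moves the arm, as the interface text tells. Shifts and turns lie within -1 to 1; 1 stands for 2.5 cm of shift or 2 pi rad of turn. Its arguments: {"type":"object","properties":{"turn":{"type":"array","items":{"type":"array","items":{"type":"number","minimum":-1,"maximum":1}}},"dp":{"type":"array","items":{"type":"array","items":{"type":"number","minimum":-1,"maximum":1}}},"jaw":{"type":"array","items":{"type":"number"}},"newtons":{"type":"number"}},"required":["turn","dp","jaw"]}

```bash
mkdir -p pics
python3 - <<'E'
from plant import r
import cv2
for n in ("scene","top"):
    s=r.snapshot(n); cv2.imwrite(f"pics/{n}0.png",s["frame"]); print(n,s["mtx"],s["origin"],s["orientation"],[k for k in s])
print(r.get_state(), r.hold_point_z)
E
```

```text
scene [[519.66956266   0.         308.13660938]
 [  0.         519.66956266 233.08348181]
 [  0.           0.           1.        ]] [-0.53073186  0.6449442   0.75670693] [-0.24298606  0.43579685  0.75702493 -0.42184373] ['frame', 'mtx', 'origin', 'orientation']
top [[478.47273125   0.         316.81062011]
 [  0.         478.47273125 246.13438085]
 [  0.           0.           1.        ]] [ 0.2871444  -0.01932706  1.1045155 ] [ 0.07595243 -0.06518695 -0.6499713   0.7533387 ] ['frame', 'mtx', 'origin', 'orientation']
{'clock': 0.1, 'q': array([ 1.21577814,  0.68988349, -0.19454478,  1.56621035,  0.15729299,
        0.9024729 , -0.21512658]), 'qd': array([ 0.00121502, -0.00298481, -0.00111333, -0.00255925, -0.00143089,
        0.00039472,  0.00030065]), 'joint_torque': array([-3.12074888e-03, -5.28496456e+01, -1.27191380e+00, -1.53836167e+01,
       -5.26609062e-02,  1.93726388e-03,  4.93036464e-05]), 'tool_pos': array([ 0.23670425, -0.57785484,  0.23800913]), 'eef_rot': array([ 9.81155817e-01,  1.93216554e-01, -1.97521819e-04, -7.66552712e-04]), 'contact_force': array([-0.13227029, -0.3090633 ,  0.55628007]), 'moment': array([0.03427397, 0.03418474, 0.00832102]), 'opening': 1.001074072939947} 0.0187
```

View pics/scene0.png

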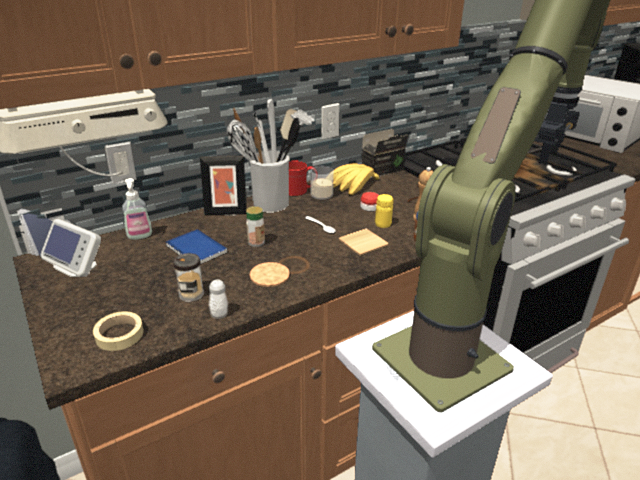

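View pics/top0.png

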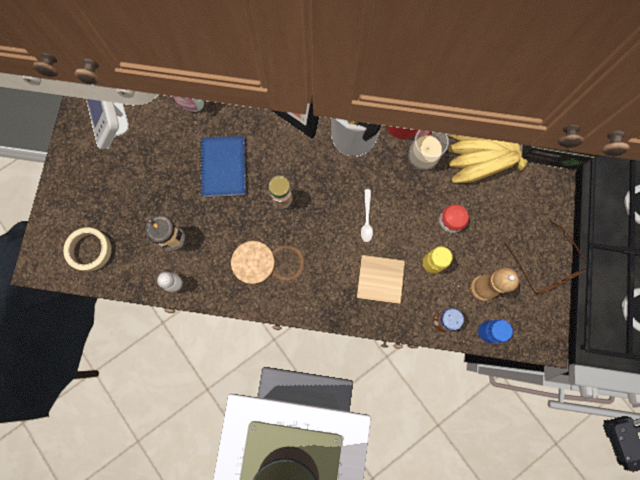

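Run:
```python
import cv2
a=cv2.imread("pics/top0.png")
cv2.imwrite("pics/c1.png",cv2.resize(a[190:360,340:540],None,fx=4,fy=3.5,interpolation=cv2.INTER_CUBIC)[:600])
cv2.imwrite("pics/c2.png",cv2.resize(a[160:320,120:320],None,fx=4,fy=3.75,interpolation=cv2.INTER_CUBIC))
b=cv2.imread("pics/scene0.png")
cv2.imwrite("pics/c3.png",cv2.resize(b[150:340,150:440],None,fx=2.7,fy=2.7,interpolation=cv2.INTER_CUBIC))
```

```text
(no output)
```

View pics/c1.png

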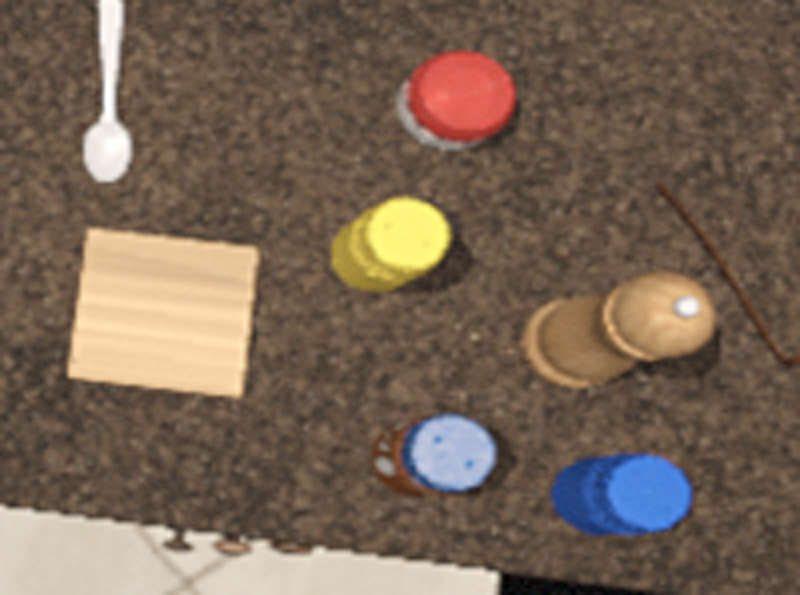

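View pics/c2.png

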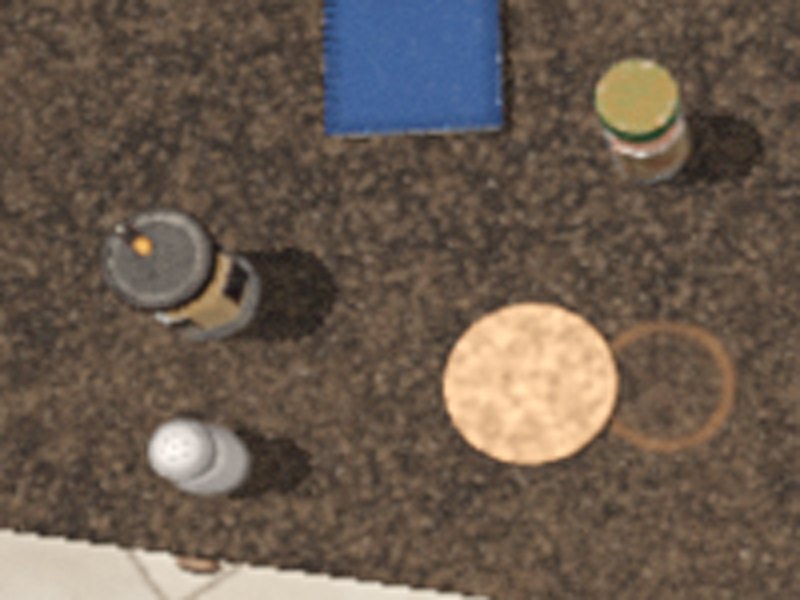

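View pics/c3.png

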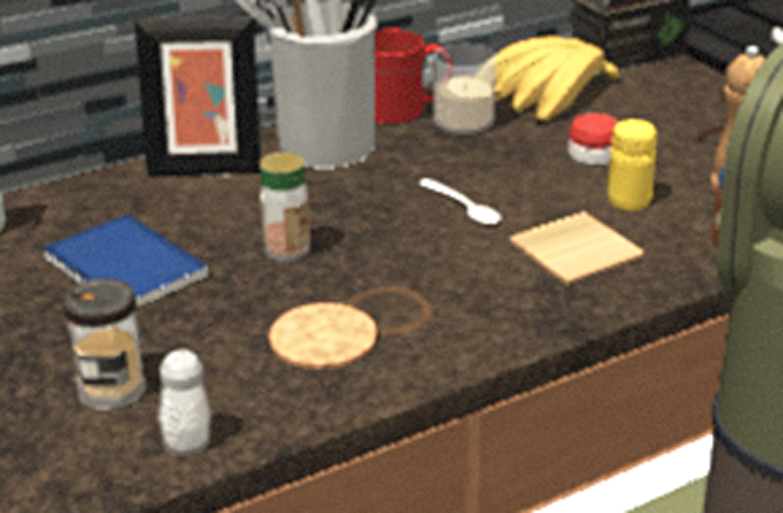

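```bash
cat > h.py <<'E'
from plant import r
import numpy as np, cv2
from scipy.spatial.transform import Rotation as R
def cast(s,px,z):
    px=np.atleast_2d(np.array(px,float)); K=s["mtx"]
    d=np.c_[(px[:,0]-K[0,2])/K[0,0],-(px[:,1]-K[1,2])/K[1,1],-np.ones(len(px))]
    d=R.from_quat(s["orientation"]).apply(d); o=np.array(s["origin"])
    return o+d*((z-o[2])/d[:,2])[:,None]
def proj(s,P):
    P=np.atleast_2d(np.array(P,float)); c=R.from_quat(s["orientation"]).inv().apply(P-s["origin"]); K=s["mtx"]
    return np.c_[K[0,0]*c[:,0]/-c[:,2]+K[0,2],-K[1,1]*c[:,1]/-c[:,2]+K[1,2]]
E
python3 - <<'E'
from h import *
s=r.snapshot("top"); f=s["frame"]; hsv=cv2.cvtColor(f,cv2.COLOR_BGR2HSV)
def blob(lo,hi,box,close=3):
    x0,y0,x1,y1=box; m=cv2.inRange(hsv[y0:y1,x0:x1],lo,hi)
    m=cv2.morphologyEx(m,cv2.MORPH_CLOSE,np.ones((close,close)))
    c=max(cv2.findContours(m,cv2.RETR_EXTERNAL,cv2.CHAIN_APPROX_NONE)[0],key=cv2.contourArea)
    return c+np.array([x0,y0])
def cen(c):
    M=cv2.moments(c); return M["m10"]/M["m00"],M["m01"]/M["m00"]
c=blob((5,40,140),(30,200,255),(220,230,285,295)); print("round",cen(c),cv2.fitEllipse(c),cast(s,cen(c),.008))
c=blob((5,40,140),(30,200,255),(345,245,415,312)); print("square",cen(c),cv2.minAreaRect(c),cast(s,cen(c),.008))
b=cv2.boxPoints(cv2.minAreaRect(c)); w=cast(s,b,.008); print(w)
for n,p in dict(store=(140,208),salt=(150,262),mill=(465,260),small=(428,300),spice=(262,168)).items():
    crop=f[p[1]:p[1]+50,p[0]:p[0]+60]; print(n,[hsv[p[1]+y,p[0]+x].tolist() for y,x in ((25,30),)])
    cv2.imwrite(f"pics/d_{n}.png",cv2.resize(crop,None,fx=8,fy=8,interpolation=cv2.INTER_CUBIC))
row=[cv2.imread(f"pics/d_{n}.png")[:,:] for n in ("store","salt","mill","small")]
cv2.imwrite("pics/d.png",cv2.resize(np.vstack([np.hstack(row[:2]),np.hstack(row[2:])]),(720,600)))
E
```

```text
round (252.6899942824471, 261.98810748999426) ((255.71803283691406, 262.32891845703125), (42.29557418823242, 53.066226959228516), 97.9604721069336) [[0.44852355 0.15574324 0.008     ]]
square (380.5130010834236, 278.875406283857) ((380.7077331542969, 278.8384704589844), (44.77653884887695, 43.908294677734375), 7.125016689300537) [[ 0.45281455 -0.14272636  0.008     ]]
[[ 0.40113356 -0.09198048  0.008     ]
 [ 0.50352085 -0.09130081  0.008     ]
 [ 0.50562665 -0.19515888  0.008     ]
 [ 0.40344203 -0.19396123  0.008     ]]
store [[14, 39, 111]]
salt [[15, 30, 119]]
mill [[15, 122, 140]]
small [[111, 49, 217]]
spice [[13, 77, 63]]
```

View pics/d.png

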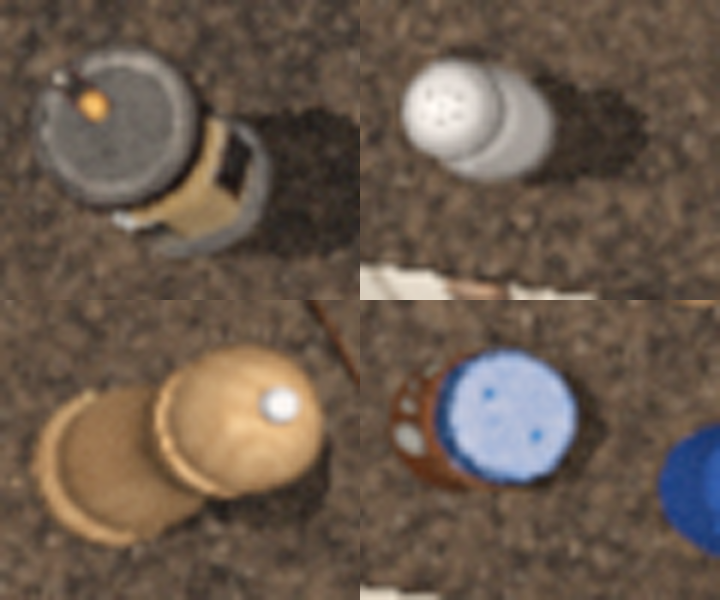

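```bash
cat > ov.py <<'E'
from h import *
def overlay(s,objs,box,fx,name):
    f=s["frame"]; x0,y0,x1,y1=box
    g=cv2.resize(f[y0:y1,x0:x1],None,fx=fx,fy=fx,interpolation=cv2.INTER_CUBIC)
    t=np.linspace(0,2*np.pi,60)
    for (x,y,rings) in objs:
        for z,d in rings:
            p=proj(s,np.c_[x+d/2*np.cos(t),y+d/2*np.sin(t),0*t+z]); p=((p-[x0,y0]+.5)*fx-.5)
            cv2.polylines(g,[np.round(p).astype(int)],True,(0,255,0),1)
    cv2.imwrite(name,g)
RG=dict(mill=[(0,.058),(.168,.012),(.105,.05)],store=[(0,.062),(.099,.062)],salt=[(.003,.044),(.085,.03),(.07,.044)],small=[(0,.047),(.088,.047)])
E
python3 - <<'E'
from ov import *
s=r.snapshot("top"); 
pt=dict(store=((159.1,228.8),.099),salt=((165.3,279.8),.085),mill=((511.6,277),.169),small=((453,319),.088))
W={n:cast(s,p,z)[0] for n,(p,z) in pt.items()}; print(W)
sc=r.snapshot("scene")
o=[(W[n][0],W[n][1],RG[n]) for n in W]+[(.4485,.1557,[(.008,.1)])]
overlay(s,o,(140,200,300,310),5,"pics/o1.png"); overlay(s,o,(420,240,540,350),5,"pics/o2.png"); overlay(sc,o,(160,230,300,330),5,"pics/o3.png")
E
```

```text
{'store': array([0.47712369, 0.35384639, 0.099     ]), 'salt': array([0.37160191, 0.32211226, 0.085     ]), 'mill': array([ 0.46999167, -0.37946136,  0.169     ]), 'small': array([ 0.37873433, -0.29469372,  0.088     ])}
```

View pics/o1.png

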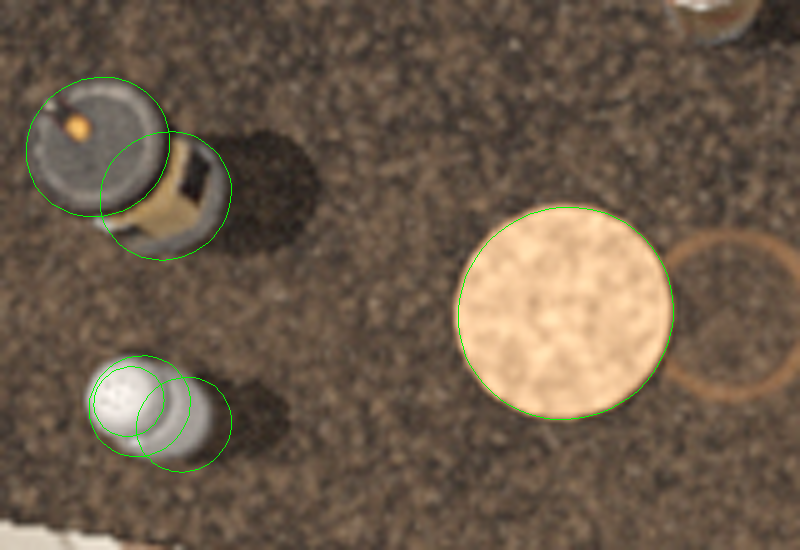

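View pics/o2.png

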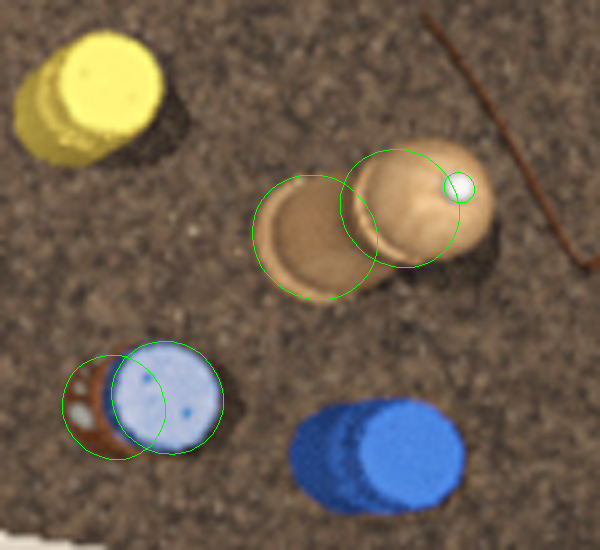

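View pics/o3.png

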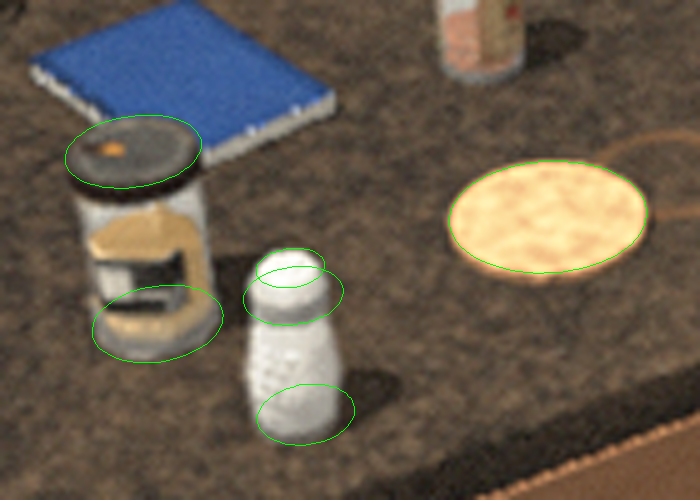

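Identified: the small jar candidates in top view are (438,260) yellow, (495,332) all blue, and (452,320) with a brown body and pale-blue lid. Only the last is brown, and the crop confirms it. The storage jar is at (159,229), salt at (165,280), mill at (512,277) nub, timer at (455,218). The base rings fit, except the salt, whose foot is about 5 mm off because it leans.

Request:
move_arm --turn '[[0,0,0.0062],[0,0,0.0062],[0,0,0.0062],[0,0,0.0062],[0,0,0.0062],[0,0,0.0062],[0,0,0.0062],[0,0,0.0062],[0,0,0.0062],[0,0,0.0062]]' --dp '[[0.8,0,0],[0.8,0,0],[0.8,0,0],[0.8,0,0],[0.8,0,0],[0.8,0,0],[0.8,0,0],[0.8,0,0],[0.8,0,0],[0.8,0,0]]' --jaw '[-1,-1,-1,-1,-1,-1,-1,-1,-1,-1]' --newtons 20

```text
clock: 1.08
tool_pos: [0.4322, -0.5357, 0.2386]
eef_rot: [1.0, -0.001, -0.0, -0.0]
contact_force: [0.4, 0.9, -0.4]
opening: 0.999
```

Request:
move_arm --turn '[[0,0,0],[0,0,0],[0,0,0],[0,0,0],[0,0,0],[0,0,0],[0,0,0],[0,0,0],[0,0,0],[0,0,0]]' --dp '[[0,-1,0],[0,-1,0],[0,-1,0],[0,-1,0],[0,-1,0],[0,-1,0],[0,-1,0],[0,-1,0],[0,-1,0],[0,-1,0]]' --jaw '[-1,-1,-1,-1,-1,-1,-1,-1,-1,-1]'

```text
clock: 1.92
tool_pos: [0.4312, -0.285, 0.2388]
eef_rot: [1.0, -0.0, 0.0, -0.0]
contact_force: [0.3, -0.2, -0.8]
opening: 1.002
```

Request:
move_arm --turn '[[0,0,0],[0,0,0],[0,0,0],[0,0,0],[0,0,0],[0,0,0],[0,0,0],[0,0,0],[0,0,0],[0,0,0]]' --dp '[[0,-1,0],[0,-1,0],[0,-1,0],[0,-1,0],[0,-1,0],[0,-1,0],[0,-1,0],[0,-1,0],[0,-1,0],[0,-1,0]]' --jaw '[-1,-1,-1,-1,-1,-1,-1,-1,-1,-1]'

```text
clock: 2.75
tool_pos: [0.4315, -0.035, 0.2388]
eef_rot: [1.0, -0.0, 0.0, -0.0]
contact_force: [-0.1, 0.1, -0.0]
opening: 0.995
```

Request:
move_arm --turn '[[0,0,0],[0,0,0],[0,0,0],[0,0,0],[0,0,0],[0,0,0],[0,0,0],[0,0,0],[0,0,0],[0,0,0]]' --dp '[[0,-1,0],[0,-1,0],[0,-1,0],[0,-1,0],[0,-1,0],[0,-1,0],[0,-1,0],[0,-1,0],[0,-1,0],[0,-1,0]]' --jaw '[-1,-1,-1,-1,-1,-1,-1,-1,-1,-1]'

```text
clock: 3.58
tool_pos: [0.4316, 0.2151, 0.2388]
eef_rot: [1.0, -0.0, 0.0, -0.0]
contact_force: [1.1, -0.5, -0.6]
opening: 1.002
```

Request:
move_arm --turn '[[0,0,0],[0,0,0],[0,0,0],[0,0,0],[0,0,0],[0,0,0],[0,0,0],[0,0,0],[0,0,0],[0,0,0]]' --dp '[[0.226,-0.69,0],[0.226,-0.69,0],[0.226,-0.69,0],[0.226,-0.69,0],[0.226,-0.69,0],[0.226,-0.69,0],[0.226,-0.69,0],[0.226,-0.69,0],[0,0,0.5],[0,0,0.5]]' --jaw '[-1,-1,-1,-1,-1,-1,-1,-1,-1,-1]'

```text
clock: 4.42
tool_pos: [0.4774, 0.3537, 0.2137]
eef_rot: [1.0, 0.001, 0.001, -0.001]
contact_force: [-0.5, -0.1, -0.6]
opening: 0.999
```

Run:
```python
from ov import *
s=r.snapshot("scene"); cv2.imwrite("pics/e1.png",s["frame"][150:450,50:450].repeat(2,0).repeat(2,1)); print(r.get_state()["tool_pos"])
```

```text
[0.47575152 0.3516586  0.21090658]
```

View pics/e1.png

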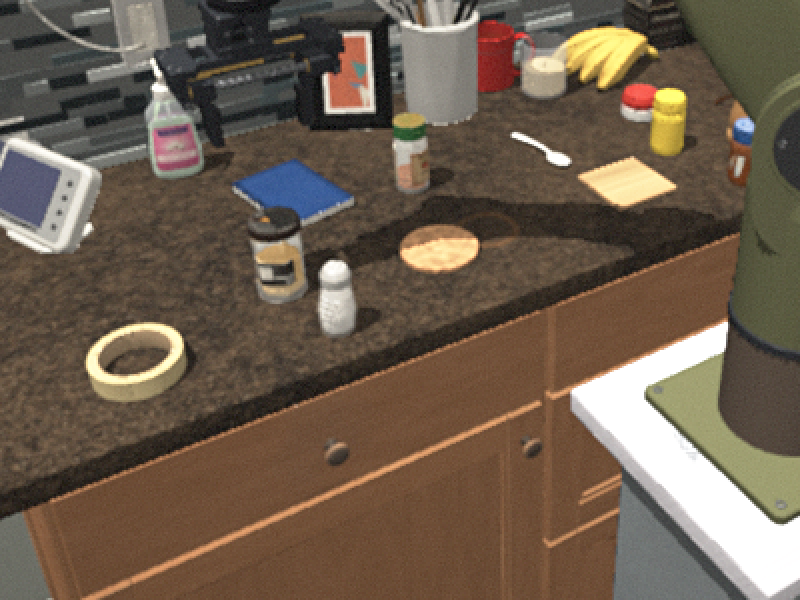

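Request:
move_arm --turn '[[0,0,0],[0,0,0],[0,0,0],[0,0,0],[0,0,0],[0,0,0],[0,0,0],[0,0,0],[0,0,0],[0,0,0]]' --dp '[[0,0,0.7],[0,0,0.7],[0,0,0.7],[0,0,0.7],[0,0,0.7],[0,0,0.7],[0,0,0.7],[0,0,0.7],[0,0,0.7],[0,0,0.5]]' --jaw '[-1,-1,-1,-1,-1,-1,-1,-1,-1,-1]'

```text
clock: 5.3
tool_pos: [0.4767, 0.3514, 0.0425]
eef_rot: [1.0, -0.0, -0.001, 0.0]
contact_force: [-0.7, -0.3, 0.2]
opening: 0.999
```

Request:
move_arm --turn '[[0,0,0],[0,0,0],[0,0,0],[0,0,0],[0,0,0],[0,0,0],[0,0,0],[0,0,0]]' --dp '[[0,0,0],[0,0,0],[0,0,0],[0,0,0],[0,0,0],[0,0,0],[0,0,0],[0,0,0]]' --jaw '[-0.7,-0.4,0,0.5,1,1,1,1]' --newtons 20

```text
clock: 5.97
tool_pos: [0.4768, 0.3514, 0.0437]
eef_rot: [1.0, -0.0, -0.0, 0.0]
contact_force: [-0.0, -0.9, -1.6]
opening: 0.619
```

Request:
move_arm --turn '[[0,0,0],[0,0,0],[0,0,0],[0,0,0],[0,0,0],[0,0,0],[0,0,0],[0,0,0],[0,0,0],[0,0,0]]' --dp '[[0,0,-0.2],[0,0,-0.4],[0,0,-0.4],[0,0,-0.5],[0,0,-0.5],[0,0,-0.4],[0,0.3,0],[0,0.6,0],[0,0.8,0],[0,0.8,0]]' --jaw '[1,1,1,1,1,1,1,1,1,1]'

```text
clock: 6.8
tool_pos: [0.4767, 0.2882, 0.1038]
eef_rot: [1.0, 0.0, -0.0, 0.0]
contact_force: [0.7, -0.3, -4.3]
opening: 0.623
```

Request:
move_arm --turn '[[0,0,0],[0,0,0],[0,0,0],[0,0,0],[0,0,0],[0,0,0],[0,0,0],[0,0,0],[0,0,0],[0,0,0]]' --dp '[[-0.05,0.8,0],[-0.05,0.8,0],[-0.05,0.8,0],[-0.05,0.8,0],[-0.05,0.8,0],[-0.05,0.8,0],[-0.05,0.8,0],[-0.05,0.8,0],[-0.05,0.8,0],[-0.05,0.8,0]]' --jaw '[1,1,1,1,1,1,1,1,1,1]'

```text
clock: 7.63
tool_pos: [0.4641, 0.0877, 0.1039]
eef_rot: [1.0, -0.001, 0.0, 0.0]
contact_force: [-0.5, 0.1, -4.5]
opening: 0.618
```

Request:
move_arm --turn '[[0,0,0],[0,0,0],[0,0,0],[0,0,0],[0,0,0],[0,0,0],[0,0,0],[0,0,0],[0,0,0],[0,0,0]]' --dp '[[-0.05,0.8,0],[-0.05,0.8,0],[-0.05,0.8,0],[-0.05,0.8,0],[-0.05,0.8,0],[-0.05,0.8,0],[-0.05,0.8,0],[-0.05,0.8,0],[-0.05,0.8,0],[0,0.8,0]]' --jaw '[1,1,1,1,1,1,1,1,1,1]'

```text
clock: 8.47
tool_pos: [0.4522, -0.1124, 0.1039]
eef_rot: [1.0, -0.001, -0.0, 0.0]
contact_force: [1.4, 1.2, -4.6]
opening: 0.62
```

Request:
move_arm --turn '[[0,0,0],[0,0,0],[0,0,0],[0,0,0],[0,0,0],[0,0,0],[0,0,0],[0,0,0],[0,0,0]]' --dp '[[0,0.6,0],[0,0.4,0],[0,0.2,0],[0,0,0],[0,0,0.4],[0,0,0.4],[0,0,0.4],[0,0,0.2],[0,0,0]]' --jaw '[1,1,1,1,1,1,1,1,1]'

```text
clock: 9.22
tool_pos: [0.4526, -0.1393, 0.0679]
eef_rot: [1.0, 0.001, -0.001, -0.001]
contact_force: [0.5, 0.0, -4.1]
opening: 0.617
```

Run:
```python
from ov import *
p=r.get_state()["tool_pos"];print(p)
s=r.snapshot("scene"); h=p[2]+.0187-.0624
o=[(p[0],p[1],[(h,.062),(h+.099,.062)])]
overlay(s,o,(300,180,440,290),5,"pics/e2.png")
s=r.snapshot("top");overlay(s,o,(320,200,460,330),5,"pics/e3.png")
```

```text
[ 0.4525511  -0.13934561  0.06790022]
```

View pics/e2.png

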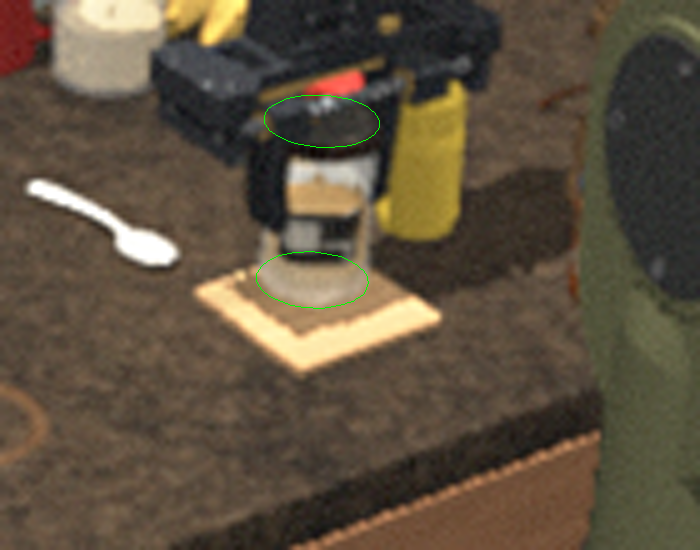

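View pics/e3.png

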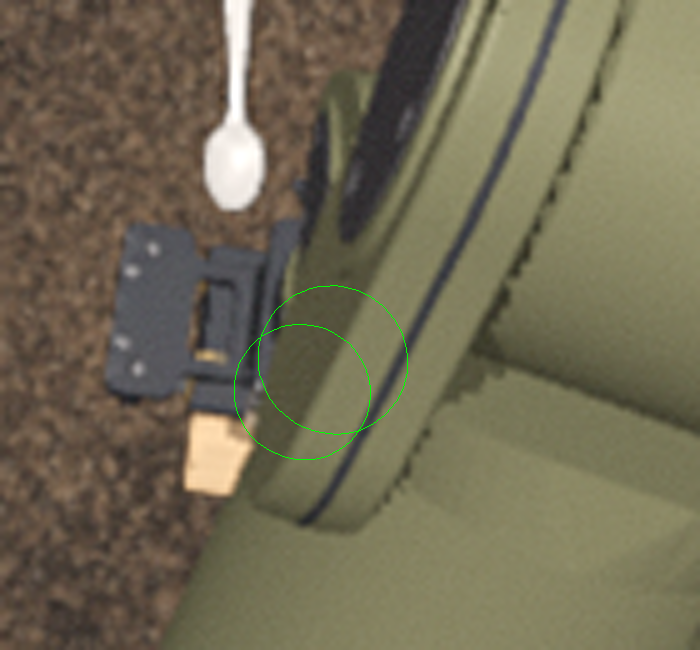

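Request:
move_arm --turn '[[0,0,0],[0,0,0],[0,0,0],[0,0,0],[0,0,0],[0,0,0]]' --dp '[[0,0.13,0.1],[0,0,0.15],[0,0,0.15],[0,0,0.15],[0,0,0.07],[0,0,0]]' --jaw '[1,1,1,1,1,1]'

```text
clock: 9.82
tool_pos: [0.4527, -0.1439, 0.0527]
eef_rot: [1.0, -0.0, -0.0, -0.0]
contact_force: [0.6, -0.2, -3.6]
opening: 0.621
```

Request:
move_arm --turn '[[0,0,0],[0,0,0],[0,0,0]]' --dp '[[0,0,0.04],[0,0,0.03],[0,0,0]]' --jaw '[1,1,1]'

```text
clock: 10.07
tool_pos: [0.453, -0.144, 0.0517]
eef_rot: [1.0, -0.0, 0.0, 0.0]
contact_force: [-1.0, 0.3, -2.3]
opening: 0.618
```

Request:
move_arm --turn '[[0,0,0],[0,0,0],[0,0,0],[0,0,0],[0,0,0],[0,0,0],[0,0,0],[0,0,0],[0,0,0],[0,0,0]]' --dp '[[0,0,0.02],[0,0,0],[0,0,0],[0,0,0],[0,0,-0.3],[0,0,-0.6],[0,0,-0.9],[0,0,-0.9],[0,0,-0.9],[0,0,-0.9]]' --jaw '[0.1,-0.3,-1,-1,-1,-1,-1,-1,-1,-1]'

```text
clock: 10.9
tool_pos: [0.4526, -0.1441, 0.165]
eef_rot: [1.0, -0.0, -0.0, 0.0]
contact_force: [-0.5, 0.4, 0.3]
opening: 1.002
```

Run:
```python
from ov import *
p=r.get_state()["tool_pos"];print(p)
s=r.snapshot("scene")
o=[(.453,-.144,[(.008,.062),(.107,.062)]),(.4699,-.3795,RG["mill"])]
overlay(s,o,(300,180,460,290),5,"pics/f2.png")
s=r.snapshot("top"); cv2.imwrite("pics/f3.png",s["frame"])
for n,q,z in (("blue",(497,331),.088),("yellow",(440,258),.088),("timer",(455,217),.046),("spice",(279,185),.105)): print(n,cast(s,q,z))
```

```text
[ 0.45259524 -0.14410162  0.16504112]
blue [[ 0.3674353  -0.38798802  0.088     ]]
yellow [[ 0.50452363 -0.25517674  0.088     ]]
timer [[ 0.61335293 -0.28970914  0.046     ]]
spice [[0.61096261 0.11283484 0.105     ]]
```

View pics/f2.png

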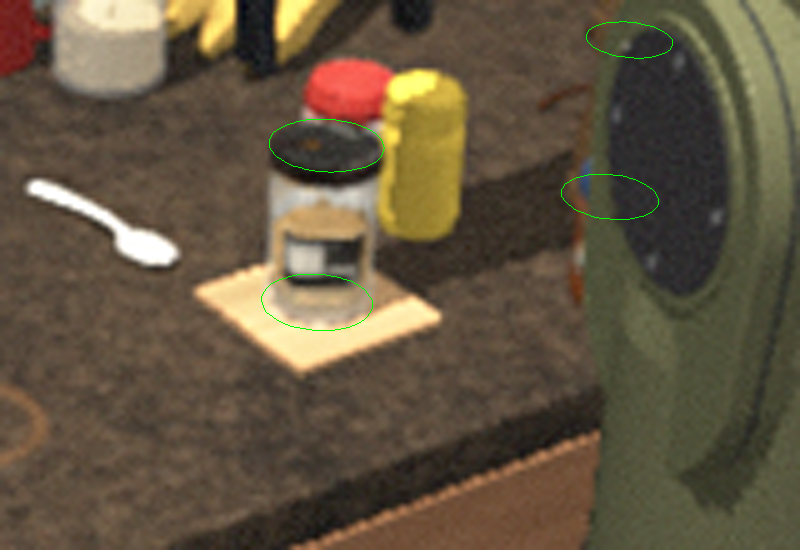

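View pics/f3.png

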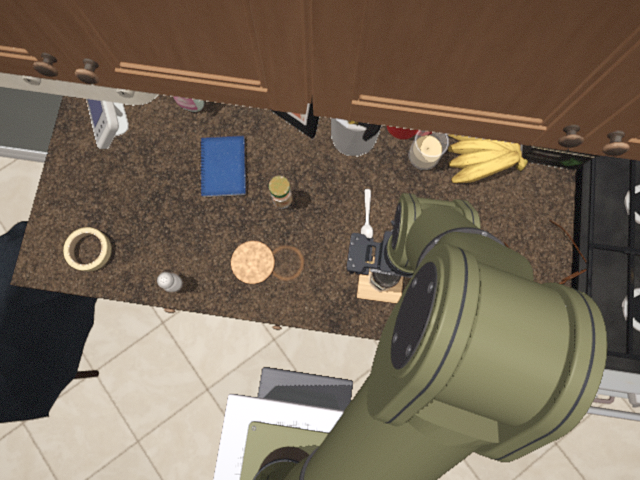

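Request:
move_arm --turn '[[0,0,0],[0,0,0],[0,0,0],[0,0,0],[0,0,0],[0,0,0],[0,0,0],[0,0,0],[0,0,0],[0,0,0]]' --dp '[[0,0,-0.9],[0,0,-0.9],[0,0.9,-0.6],[0,0.9,-0.6],[0,0.9,-0.6],[0,0.9,-0.6],[0,0.9,-0.6],[0,0.9,-0.6],[0,0.9,0],[0,0.9,0]]' --jaw '[-1,-1,-1,-1,-1,-1,-1,-1,-1,-1]'

```text
clock: 11.83
tool_pos: [0.4526, -0.3253, 0.2989]
eef_rot: [1.0, -0.001, 0.0, 0.0]
contact_force: [-0.3, -0.3, -0.2]
opening: 1.0
```

Request:
move_arm --turn '[[0,0.0125,0],[0,0.0125,0],[0,0.0125,0],[0,0.0125,0],[0,0.0125,0],[0,0.0125,0],[0,0.0125,0],[0,0.0125,0],[0,0.0125,0],[0,0.0125,0]]' --dp '[[0,0.22,0],[0,0.22,0],[0,0.22,0],[0,0.22,0],[0,0.22,0],[0,0.22,0],[0,0.22,0],[0,0.22,0],[0,0.22,0],[0,0.22,0]]' --jaw '[-1,-1,-1,-1,-1,-1,-1,-1,-1,-1]'

```text
clock: 12.67
tool_pos: [0.4512, -0.3804, 0.3008]
eef_rot: [0.924, 0.001, 0.382, -0.003]
contact_force: [3.1, -6.4, 0.5]
opening: 0.999
```

Run:
```python
from ov import *
st=r.get_state();print(st["tool_pos"],st["q"],R.from_quat(st["eef_rot"]).as_matrix().round(3))
s=r.snapshot("scene"); cv2.imwrite("pics/g1.png",s["frame"])
```

```text
[ 0.45115129 -0.38041301  0.3007898 ] [ 1.55284395  0.67888572 -0.99274257  2.10904848 -0.2050942   0.04216759
 -0.51846551] [[ 0.709  0.004  0.705]
 [-0.001 -1.     0.006]
 [ 0.705 -0.005 -0.709]]
```

View pics/g1.png

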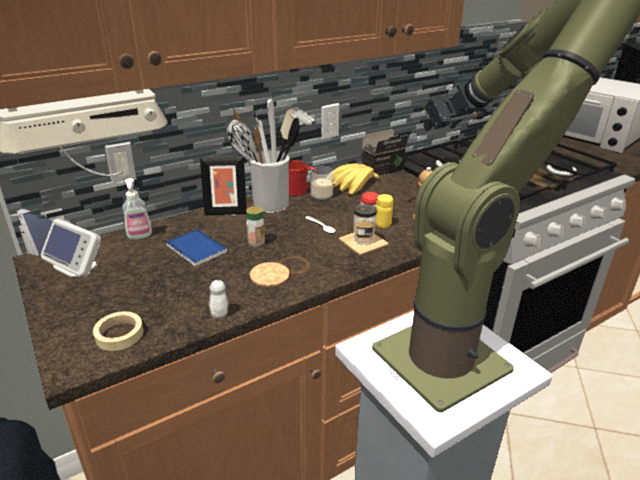

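Request:
move_arm --turn '[[0,-0.005,0],[0,-0.005,0],[0,-0.005,0],[0,-0.005,0]]' --dp '[[0,0,0],[0,0,0],[0,0,0],[0,0,0]]' --jaw '[-1,-1,-1,-1]'

```text
clock: 13.05
tool_pos: [0.4524, -0.3816, 0.3011]
eef_rot: [0.947, 0.0, 0.321, -0.002]
contact_force: [0.9, 0.9, -0.6]
opening: 1.001
```

```bash
cat > q.py <<'E'
from ov import *
import sys
st=r.get_state();print(st["clock"],st["tool_pos"],st["q"].round(3),R.from_quat(st["eef_rot"]).as_matrix().round(3).tolist(),st["contact_force"].round(1))
if len(sys.argv)>3:
    t=np.array([float(a) for a in sys.argv[1:4]]); print("units",(R.from_quat(st["eef_rot"]).inv().apply(t-st["tool_pos"])/.025).round(2))
E
python3 q.py
```

```text
13.05 [ 0.45239864 -0.38157089  0.30109081] [ 1.397  0.583 -0.802  2.033 -0.217  0.194 -0.58 ] [[0.794, 0.001, 0.608], [-0.001, -1.0, 0.003], [0.608, -0.003, -0.794]] [ 0.9  0.9 -0.6]
```

```bash
python3 q.py .4814 -.3795 .22; python3 q.py .4814 -.3795 .1072
```

```text
13.05 [ 0.45239864 -0.38157089  0.30109081] [ 1.397  0.583 -0.802  2.033 -0.217  0.194 -0.58 ] [[0.794, 0.001, 0.608], [-0.001, -1.0, 0.003], [0.608, -0.003, -0.794]] [ 0.9  0.9 -0.6]
units [-1.05 -0.07  3.28]
13.05 [ 0.45239864 -0.38157089  0.30109081] [ 1.397  0.583 -0.802  2.033 -0.217  0.194 -0.58 ] [[0.794, 0.001, 0.608], [-0.001, -1.0, 0.003], [0.608, -0.003, -0.794]] [ 0.9  0.9 -0.6]
units [-3.8  -0.06  6.86]
```

Request:
move_arm --turn '[[0,0,0],[0,0,0],[0,0,0],[0,0,0],[0,0,0],[0,0,0],[0,0,0]]' --dp '[[-0.15,-0.01,0.47],[-0.15,-0.01,0.47],[-0.15,-0.01,0.47],[-0.15,-0.01,0.47],[-0.15,-0.01,0.47],[-0.15,-0.01,0.47],[-0.15,-0.01,0.47]]' --jaw '[-1,-1,-1,-1,-1,-1,-1]'

```text
clock: 13.63
tool_pos: [0.4817, -0.3833, 0.2274]
eef_rot: [0.948, 0.002, 0.318, -0.006]
contact_force: [0.7, -0.5, -0.0]
opening: 1.0
```

```bash
python3 q.py .4814 -.3795 .1072
python3 - <<'E'
from ov import *
s=r.snapshot("scene"); cv2.imwrite("pics/g2.png",cv2.resize(s["frame"][50:300,380:640],None,fx=2.3,fy=2.3))
s=r.snapshot("top"); cv2.imwrite("pics/g3.png",s["frame"])
E
```

```text
13.6333 [ 0.48166473 -0.383305    0.22740564] [ 1.273  0.716 -0.705  2.051 -0.563  0.043 -0.2  ] [[0.797, 0.008, 0.603], [0.0, -1.0, 0.013], [0.603, -0.01, -0.797]] [ 0.7 -0.5 -0. ]
units [-2.91 -0.1   3.83]
```

View pics/g2.png

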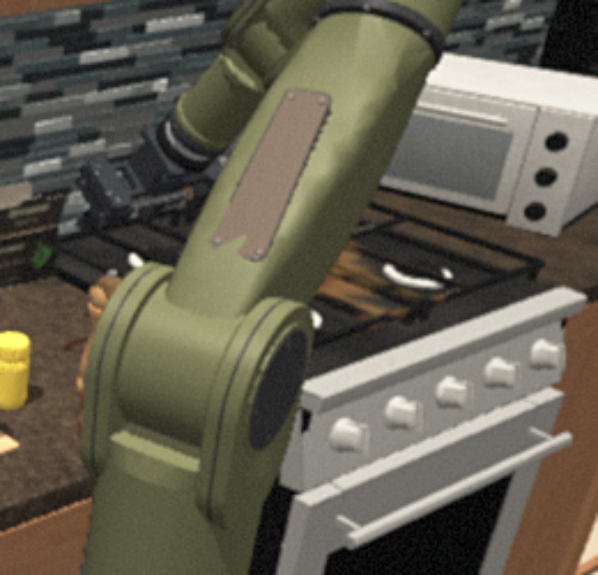

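View pics/g3.png

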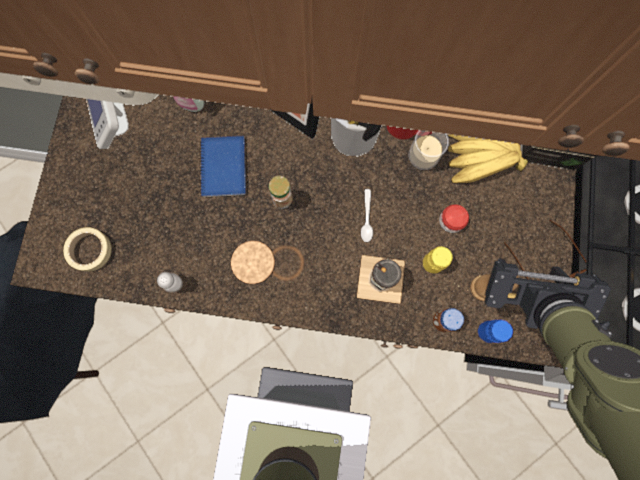

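The forward tilt runs into the joint 6 limit, so I'll grip the mill straight down at about 129 mm, where its round head is widest and the palm clears the nub.

Request:
move_arm --turn '[[0,-0.0129,0],[0,-0.0129,0],[0,-0.0129,0],[0,-0.0129,0],[0,-0.0129,0],[0,-0.0129,0],[0,-0.0129,0],[0,-0.0129,0],[0,0,0],[0,0,0]]' --dp '[[0,0,0],[0,0,0],[0,0,0],[0,0,0],[0,0,0],[0,0,0],[0,0,0],[0,0,0],[0,0,0],[0,0,0]]' --jaw '[-1,-1,-1,-1,-1,-1,-1,-1,-1,-1]'

```text
clock: 14.57
tool_pos: [0.4819, -0.3832, 0.2283]
eef_rot: [1.0, 0.005, 0.001, -0.004]
contact_force: [-0.7, -0.2, -1.5]
opening: 1.004
```

```bash
python3 q.py .47 -.3795 .1103
```

```text
14.5667 [ 0.48190899 -0.38322242  0.22834581] [ 0.461  0.701  0.253  1.618 -0.225  0.854 -0.756] [[1.0, 0.009, 0.002], [0.009, -1.0, 0.008], [0.002, -0.008, -1.0]] [-0.7 -0.2 -1.5]
units [-0.49 -0.12  4.72]
```

Request:
move_arm --turn '[[-0.0013,0,0.0014],[0,0,0],[0,0,0],[0,0,0],[0,0,0],[0,0,0],[0,0,0],[0,0,0],[0,0,0],[0,0,0]]' --dp '[[-0.25,-0.06,0.2],[-0.24,-0.06,0.5],[0,0,0.7],[0,0,0.7],[0,0,0.7],[0,0,0.7],[0,0,0.5],[0,0,0.4],[0,0,0.2],[0,0,0.1]]' --jaw '[-1,-1,-1,-1,-1,-1,-1,-1,-1,-1]'

```text
clock: 15.4
tool_pos: [0.468, -0.3808, 0.1106]
eef_rot: [1.0, -0.002, 0.001, -0.001]
contact_force: [-0.2, 0.3, -0.1]
opening: 0.999
```

```bash
python3 q.py .47 -.3795 .1103
python3 - <<'E'
from ov import *
s=r.snapshot("scene"); cv2.imwrite("pics/g4.png",cv2.resize(s["frame"][50:300,380:640],None,fx=2.3,fy=2.3))
s=r.snapshot("top"); cv2.imwrite("pics/g5.png",cv2.resize(s["frame"][200:360,420:620],None,fx=3.5,fy=3.5))
E
```

```text
15.4 [ 0.46803506 -0.38076643  0.11058383] [ 0.499  0.843  0.195  1.749 -0.273  0.577 -0.713] [[1.0, -0.003, 0.002], [-0.003, -1.0, 0.002], [0.002, -0.002, -1.0]] [-0.2  0.3 -0.1]
units [ 0.08 -0.05  0.01]
```

View pics/g4.png

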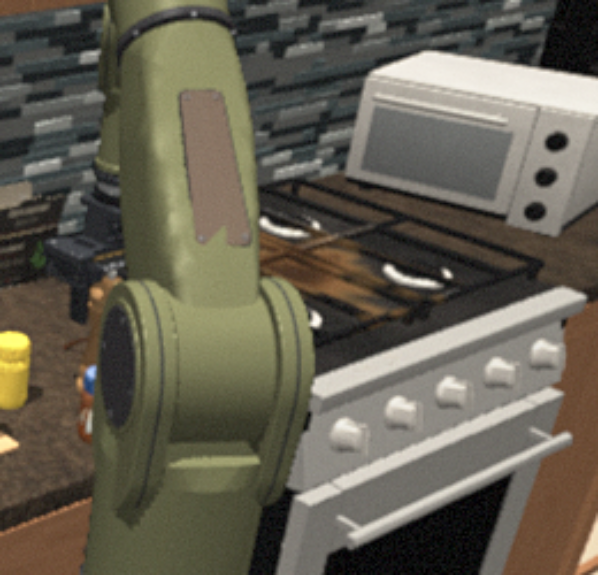

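View pics/g5.png

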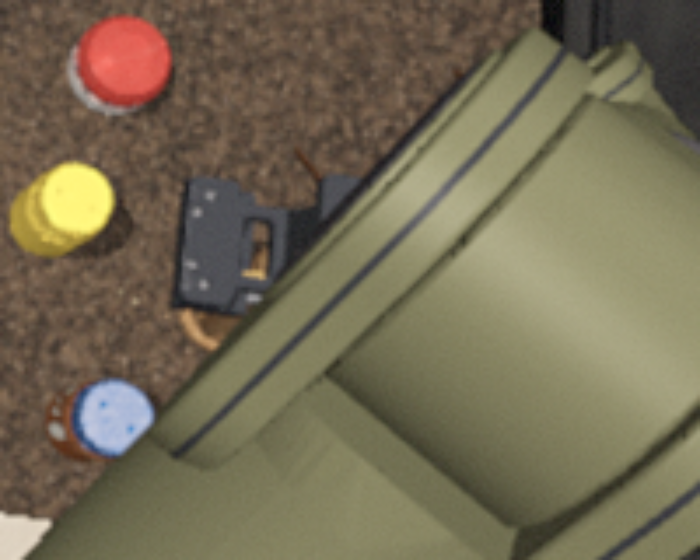

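Request:
move_arm --turn '[[0,0,0],[0,0,0],[0,0,0],[0,0,0],[0,0,0],[0,0,0],[0,0,0],[0,0,0]]' --dp '[[0.08,-0.05,0],[0,0,0],[0,0,0],[0,0,0],[0,0,0],[0,0,0],[0,0,0],[0,0,0]]' --jaw '[-1,-0.7,-0.4,0,0.5,1,1,1]' --newtons 25

```text
clock: 16.17
tool_pos: [0.4714, -0.3792, 0.1109]
eef_rot: [1.0, -0.001, 0.001, -0.001]
contact_force: [0.4, -0.0, 0.8]
opening: 0.531
```

Request:
move_arm --turn '[[0,0,0],[0,0,0],[0,0,0],[0,0,0],[0,0,0]]' --dp '[[0,0,-0.1],[0,0,-0.1],[0,0,-0.1],[0,0,-0.1],[0,0,0]]' --jaw '[1,1,1,1,1]'

```text
clock: 16.58
tool_pos: [0.4715, -0.3794, 0.1215]
eef_rot: [1.0, -0.001, 0.002, -0.001]
contact_force: [0.6, 0.0, -2.0]
opening: 0.536
```

Request:
move_arm --turn '[[0,0,0],[0,0,0],[0,0,0],[0,0,0],[0,0,0],[0,0,0],[0,0,0],[0,0,0],[0,0,0],[0,0,0]]' --dp '[[0,0,-0.2],[0,0,-0.4],[0,0,-0.6],[0,0,-0.7],[0,0,-0.7],[0,0,-0.7],[0,0,-0.7],[0,0,-0.6],[0,0,-0.4],[0,0,-0.2]]' --jaw '[1,1,1,1,1,1,1,1,1,1]'

```text
clock: 17.42
tool_pos: [0.4714, -0.38, 0.253]
eef_rot: [1.0, -0.001, 0.002, -0.0]
contact_force: [0.3, 0.2, -2.6]
opening: 0.537
```

Request:
move_arm --turn '[[0,0,0],[0,0,0],[0,0,0],[0,0,0],[0,0,0],[0,0,0],[0,0,0],[0,0,0],[0,0,0],[0,0,0]]' --dp '[[0,-0.1,0],[0,-0.2,0],[0,-0.3,0],[0,-0.4,0],[0,-0.5,0],[0,-0.6,0],[0,-0.7,0],[0,-0.7,0],[0,-0.7,0],[0,-0.7,0]]' --jaw '[1,1,1,1,1,1,1,1,1,1]'

```text
clock: 18.25
tool_pos: [0.4708, -0.2545, 0.2508]
eef_rot: [1.0, -0.0, 0.001, -0.001]
contact_force: [0.7, 0.3, -1.3]
opening: 0.535
```

Request:
move_arm --turn '[[0,0,0],[0,0,0],[0,0,0],[0,0,0],[0,0,0],[0,0,0],[0,0,0],[0,0,0],[0,0,0],[0,0,0]]' --dp '[[-0.06,-0.7,0],[-0.06,-0.7,0],[-0.06,-0.7,0],[-0.06,-0.7,0],[-0.06,-0.7,0],[-0.06,-0.7,0],[-0.06,-0.7,0],[-0.06,-0.7,0],[-0.06,-0.7,0],[-0.06,-0.7,0]]' --jaw '[1,1,1,1,1,1,1,1,1,1]'

```text
clock: 19.08
tool_pos: [0.4555, -0.0798, 0.2513]
eef_rot: [1.0, 0.0, 0.001, -0.001]
contact_force: [1.3, -0.4, -2.4]
opening: 0.531
```

```bash
python3 q.py .4485 .1557 .23
python3 - <<'E'
from ov import *
s=r.snapshot("scene"); cv2.imwrite("pics/g6.png",cv2.resize(s["frame"][50:350,150:550],None,fx=2,fy=2))
E
```

```text
19.0833 [ 0.45548423 -0.07977678  0.25125979] [-0.13   0.48   0.311  2.039 -0.239  0.655 -1.232] [[1.0, 0.0, 0.002], [0.0, -1.0, 0.003], [0.002, -0.003, -1.0]] [ 1.3 -0.4 -2.4]
units [-0.28 -9.42  0.87]
```

View pics/g6.png

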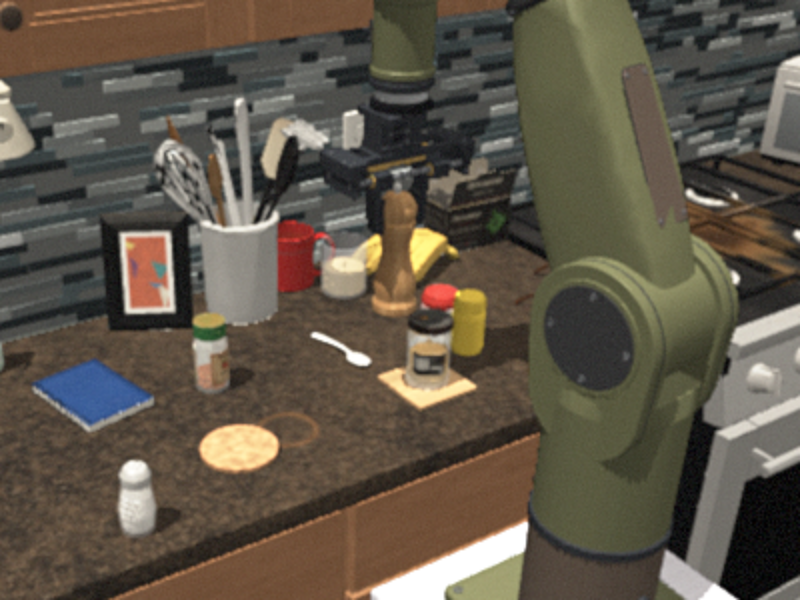

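Request:
move_arm --turn '[[0,0,0],[0,0,0],[0,0,0],[0,0,0],[0,0,0],[0,0,0],[0,0,0],[0,0,0],[0,0,0],[0,0,0]]' --dp '[[-0.03,-0.7,0],[-0.03,-0.7,0],[-0.03,-0.7,0],[-0.03,-0.7,0],[-0.03,-0.7,0],[-0.03,-0.7,0],[-0.03,-0.7,0],[-0.03,-0.7,0],[-0.03,-0.7,0],[0,-0.7,0]]' --jaw '[1,1,1,1,1,1,1,1,1,1]'

```text
clock: 19.97
tool_pos: [0.4488, 0.0944, 0.2516]
eef_rot: [1.0, -0.0, 0.001, -0.001]
contact_force: [0.2, 0.4, -2.3]
opening: 0.529
```

Request:
move_arm --turn '[[0,0,0],[0,0,0],[0,0,0],[0,0,0],[0,0,0],[0,0,0],[0,0,0],[0,0,0],[0,0,0],[0,0,0]]' --dp '[[0,-0.6,0],[0,-0.5,0],[0,-0.4,0],[0,-0.3,0],[0,-0.2,0],[0,-0.2,0.3],[0,-0.1,0.6],[0,-0.05,0.8],[0,0,0.8],[0,0,0.8]]' --jaw '[1,1,1,1,1,1,1,1,1,1]'

```text
clock: 20.8
tool_pos: [0.4501, 0.1516, 0.1683]
eef_rot: [1.0, -0.001, 0.002, -0.001]
contact_force: [-0.1, 0.6, -1.0]
opening: 0.53
```

Request:
move_arm --turn '[[0,0,0],[0,0,0],[0,0,0],[0,0,0]]' --dp '[[0,0,0.5],[0,0,0.2],[0,0,0],[0,0,0]]' --jaw '[1,1,1,1]'

```text
clock: 21.13
tool_pos: [0.4503, 0.1517, 0.152]
eef_rot: [1.0, -0.001, 0.001, -0.001]
contact_force: [-0.9, 0.8, -2.1]
opening: 0.53
```

```bash
python3 q.py .4485 .1557 .119
python3 - <<'E'
from ov import *
s=r.snapshot("scene");p=r.get_state()["tool_pos"]; h=p[2]-.111
o=[(.4485,.1557,[(.008,.1),(.008,.058)]),(p[0],p[1],[(h,.058)])]
overlay(s,o,(200,140,350,300),3.7,"pics/g7.png")
s=r.snapshot("top"); overlay(s,o,(180,170,330,300),4.5,"pics/g8.png")
E
```

```text
21.1333 [0.450337   0.15167272 0.15196442] [-0.564  0.663  0.23   2.108 -0.366  0.404 -1.617] [[1.0, -0.002, 0.003], [-0.002, -1.0, 0.002], [0.003, -0.002, -1.0]] [-0.9  0.8 -2.1]
units [-0.08 -0.16  1.32]
```

View pics/g7.png

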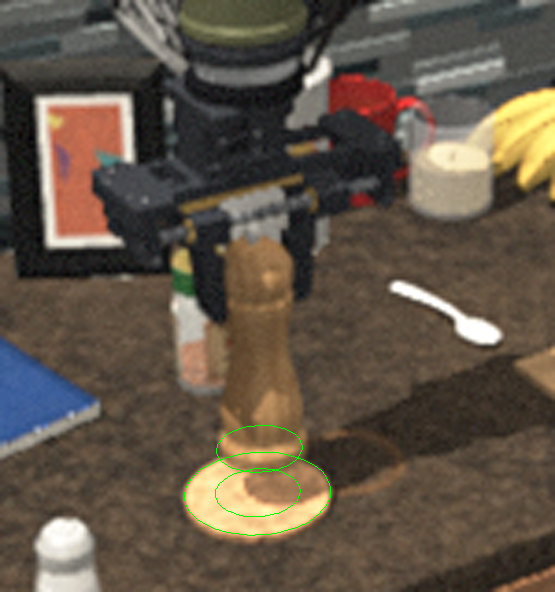

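View pics/g8.png

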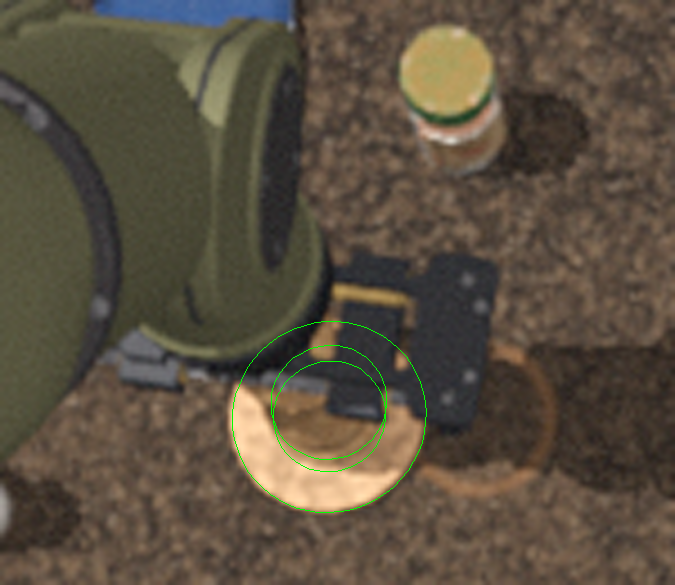

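Request:
move_arm --turn '[[0,-0.004,0],[0,-0.004,0],[0,0,0],[0,0,0],[0,0,0]]' --dp '[[-0.04,-0.08,0.2],[-0.04,-0.08,0.2],[0,0,0.2],[0,0,0],[0,0,0]]' --jaw '[1,1,1,1,1]'

```text
clock: 21.65
tool_pos: [0.4477, 0.1559, 0.1371]
eef_rot: [1.0, -0.001, -0.024, -0.001]
contact_force: [-0.5, 0.3, -1.1]
opening: 0.534
```

```bash
python3 q.py .4485 .1557 .119
python3 - <<'E'
from ov import *
s=r.snapshot("scene");p=r.get_state()["tool_pos"]; h=p[2]-.111
o=[(.4485,.1557,[(.008,.1)]),(p[0],p[1],[(h,.058),(h+.16,.05)])]
overlay(s,o,(200,170,350,300),4.5,"pics/g9.png")
s=r.snapshot("top"); overlay(s,o,(220,220,300,300),7,"pics/g10.png")
E
```

```text
21.65 [0.44768651 0.15593718 0.13712502] [-0.549  0.702  0.213  2.078 -0.372  0.444 -1.612] [[0.999, -0.001, -0.047], [-0.001, -1.0, 0.002], [-0.047, -0.002, -0.999]] [-0.5  0.3 -1.1]
units [0.07 0.01 0.72]
```

View pics/g9.png

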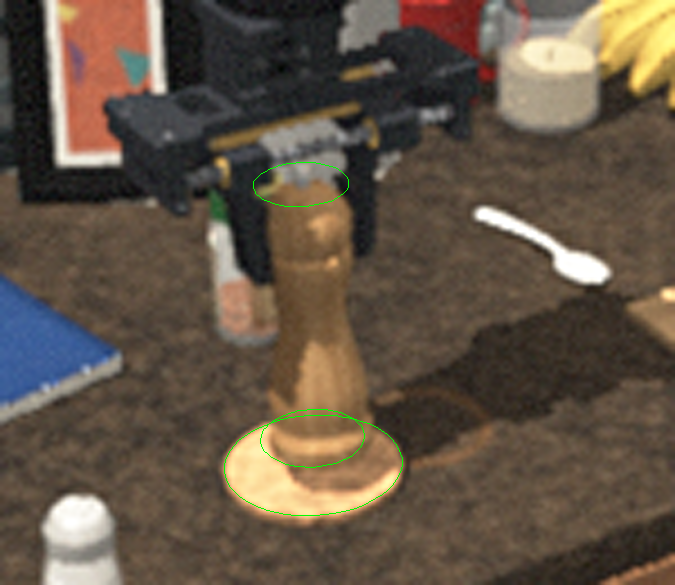

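View pics/g10.png

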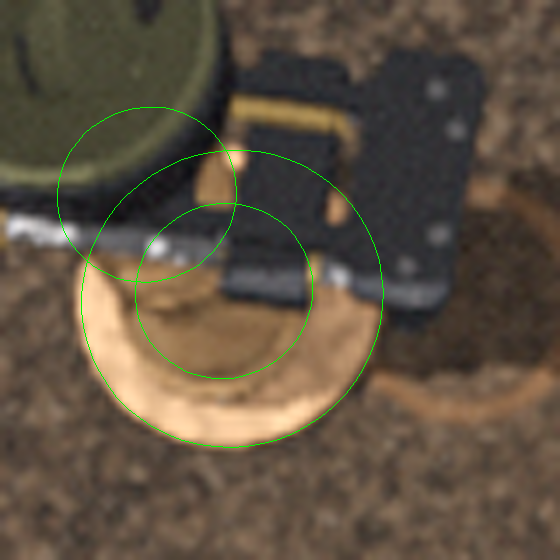

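Request:
move_arm --turn '[[0,0,0],[0,0,0],[0,0,0],[0,0,0],[0,0,0],[0,0,0],[0,0,0]]' --dp '[[0,-0.06,0.1],[0,0,0.15],[0,0,0.15],[0,0,0.12],[0,0,0.1],[0,0,0.06],[0,0,0]]' --jaw '[1,1,1,1,1,1,1]'

```text
clock: 22.33
tool_pos: [0.4467, 0.1575, 0.1198]
eef_rot: [1.0, -0.001, -0.024, -0.001]
contact_force: [-0.3, 0.4, -1.5]
opening: 0.534
```

Request:
move_arm --turn '[[0,0,0],[0,0,0],[0,0,0],[0,0,0]]' --dp '[[0,0,0.04],[0,0,0.04],[0,0,0],[0,0,0]]' --jaw '[1,1,1,1]'

```text
clock: 22.67
tool_pos: [0.4469, 0.1575, 0.1194]
eef_rot: [1.0, -0.001, -0.023, -0.001]
contact_force: [-3.3, -0.2, 15.7]
opening: 0.531
```

Request:
move_arm --turn '[[0,0,0],[0,0,0],[0,0,0],[0,0,0],[0,0,0],[0,0,0]]' --dp '[[0,0,-0.04],[0,0,0],[0,0,0],[0,0,0],[0,0,0],[0,0,0]]' --jaw '[1,0.2,0,-0.3,-1,-1]' --newtons 10

```text
clock: 23.17
tool_pos: [0.4471, 0.1576, 0.1188]
eef_rot: [1.0, -0.001, -0.024, -0.001]
contact_force: [-0.4, 0.7, -0.0]
opening: 0.745
```

Request:
move_arm --turn '[[0,0,0],[0,0.004,0],[0,0.004,0],[0,0,0],[0,0,0],[0,0,0],[0,0,0],[0,0,0],[0,0,0],[0,0,0]]' --dp '[[0,0,-0.2],[0,0,-0.4],[0,0,-0.8],[0,0,-0.9],[0,0,-0.9],[0,0,-0.9],[0,0,-0.9],[0,-0.8,0],[0,-0.8,0],[0,-0.8,0]]' --jaw '[-1,-1,-1,-1,-1,-1,-1,-1,-1,-1]'

```text
clock: 24.0
tool_pos: [0.4479, 0.218, 0.2455]
eef_rot: [1.0, -0.001, 0.003, -0.002]
contact_force: [0.5, 0.1, -0.2]
opening: 1.002
```

```bash
python3 q.py .375 .325 .2
python3 - <<'E'
from ov import *
s=r.snapshot("scene")
o=[(.4485,.1557,[(.008,.1),(.008,.058),(.177,.012)])]
overlay(s,o,(200,150,350,300),4,"pics/h1.png")
s=r.snapshot("top"); overlay(s,o,(200,200,320,310),5,"pics/h2.png"); cv2.imwrite("pics/h3.png",s["frame"])
E
```

```text
24.0 [0.44794353 0.21800167 0.24545242] [-0.779  0.538  0.367  1.956 -0.294  0.693 -1.805] [[1.0, -0.002, 0.005], [-0.002, -1.0, 0.003], [0.005, -0.003, -1.0]] [ 0.5  0.1 -0.2]
units [-2.94 -4.27  1.82]
```

View pics/h1.png

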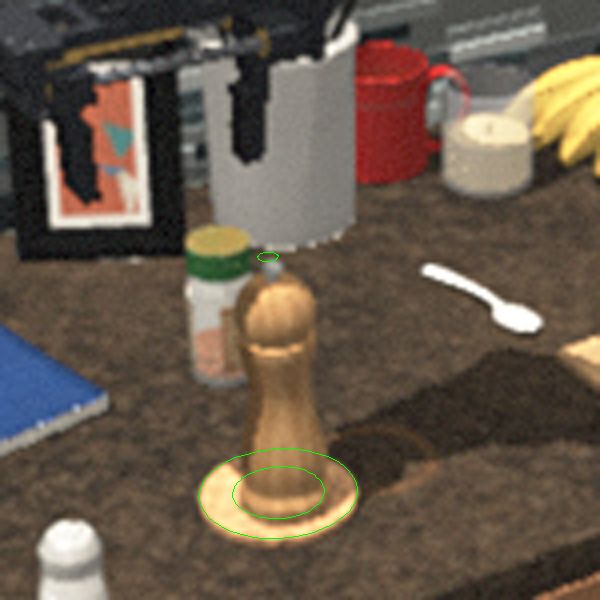

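View pics/h2.png

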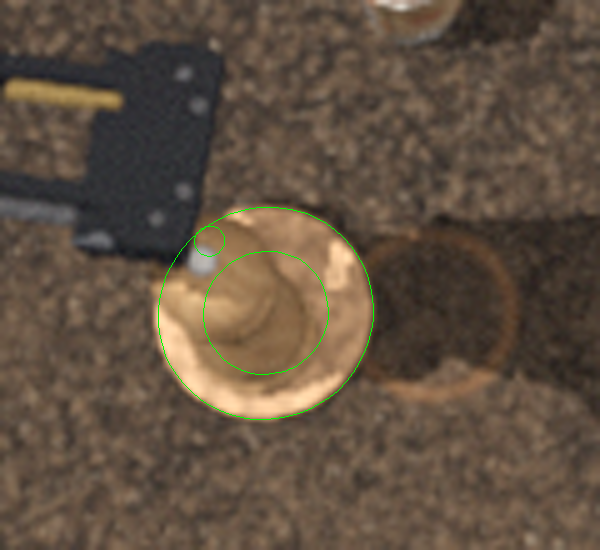

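Run:
```python
from ov import *
s=r.snapshot("scene");t=r.snapshot("top")
# nub pixel coordinates in crops
pn_s=(200+(272+.5)/4-.5,150+(268+.5)/4-.5); pn_t=(200+(203+.5)/5-.5,200+(261+.5)/5-.5)
def ray(s,p):
    a=cast(s,p,0)[0]; o=np.array(s["origin"]); d=a-o; return o,d/np.linalg.norm(d)
o1,d1=ray(s,pn_s);o2,d2=ray(t,pn_t)
A=sum(np.eye(3)-np.outer(d,d) for d in(d1,d2)); b=sum((np.eye(3)-np.outer(d,d))@o for o,d in((o1,d1),(o2,d2)))
print(np.linalg.solve(A,b), cast(s,pn_s,.176), cast(t,pn_t,.176), r.get_state()["contact_force"])
for dx in (0,-.004,-.008):
    pass
o=[(.4445,.1557,[(.008,.058),(.177,.012),(.14,.053)])]
overlay(s,o,(200,150,350,300),4,"pics/h4.png"); overlay(t,o,(200,200,320,310),5,"pics/h5.png")
```

```text
[0.44062506 0.15721868 0.17324951] [[0.43586218 0.15940228 0.176     ]] [[0.44028553 0.15686116 0.176     ]] [0.77012006 0.46976235 1.14329973]
```

View pics/h4.png

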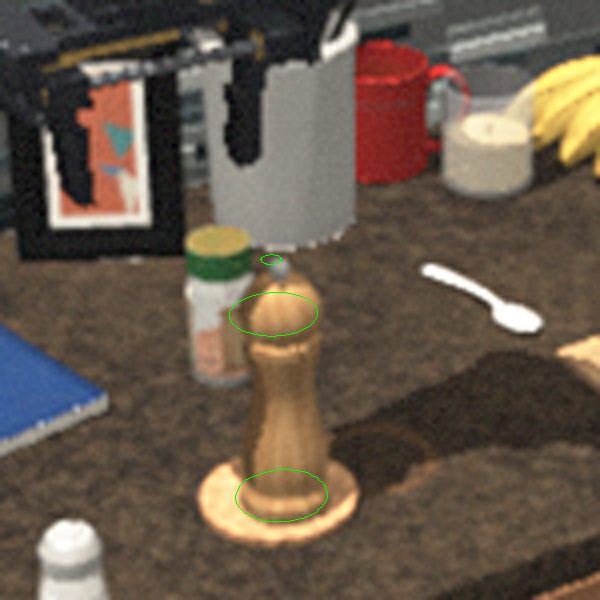

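View pics/h5.png

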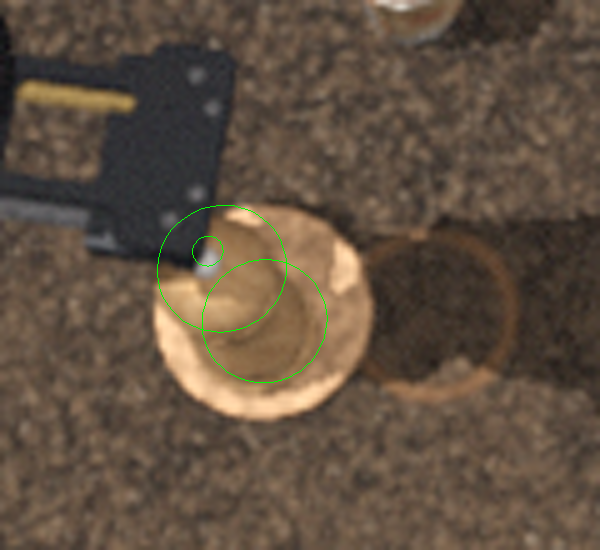

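Request:
move_arm --turn '[[0,0,0],[0,0,0],[0,0,0],[0,0,0],[0,0,0],[0,0,0],[0,0,0],[0,0,0]]' --dp '[[0,-0.7,0],[-0.4,-0.7,0],[-0.5,-0.7,0],[-0.5,-0.7,0],[-0.5,-0.7,0],[-0.5,-0.7,0],[-0.5,0,0],[0,0,0]]' --jaw '[-1,-1,-1,-1,-1,-1,-1,-1]'

```text
clock: 24.87
tool_pos: [0.3731, 0.3218, 0.2439]
eef_rot: [1.0, 0.0, 0.0, -0.0]
contact_force: [-0.7, -0.6, -0.2]
opening: 0.997
```

```bash
python3 - <<'E'
from ov import *
o=[(.4485,.1557,[(.008,.058),(.177,.012)])]
t0=r.snapshot("top"); s=r.snapshot("scene"); 
for i in range(3): t=r.snapshot("top")
print(cv2.absdiff(t0["frame"],t["frame"])[200:310,200:320].mean())
overlay(s,o,(200,150,350,300),4,"pics/h6.png"); overlay(t,o,(200,200,320,310),5,"pics/h7.png")
E
python3 q.py .375 .325 .2
```

```text
3.6021717171717174
25.1167 [0.37687435 0.3211902  0.24431314] [-1.049  0.541  0.393  1.964 -0.313  0.691 -2.039] [[1.0, -0.004, 0.004], [-0.004, -1.0, 0.002], [0.004, -0.002, -1.0]] [ 0.1 -0.1 -0.3]
units [-0.08 -0.15  1.77]
```

View pics/h6.png

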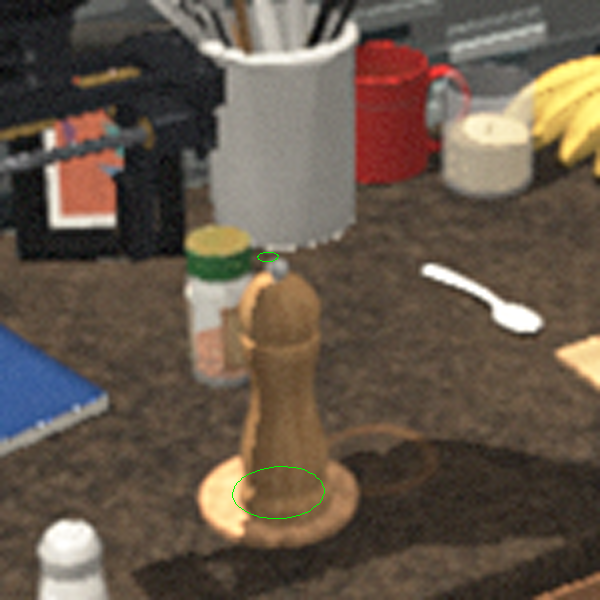

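View pics/h7.png

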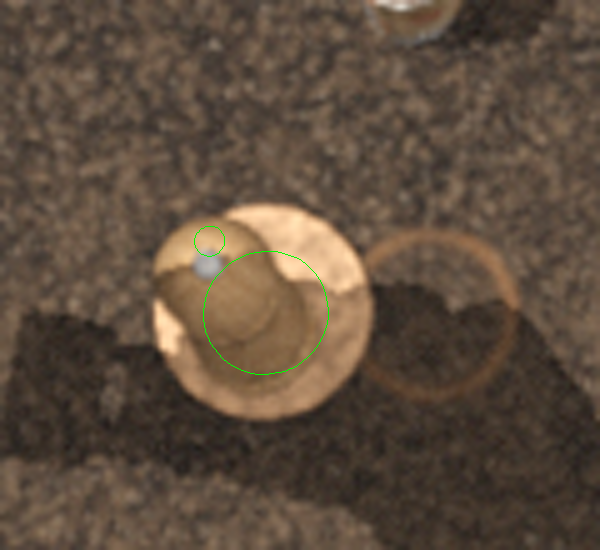

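Run:
```python
from ov import *
t=r.snapshot("top"); s=r.snapshot("scene")
hs=(200+279.5/4-.5,150+268.5/4-.5); ht=(200+208.5/5-.5,200+266.5/5-.5)
for z in (.174,.177): print(cast(t,ht,z),cast(s,hs,z))
b=proj(s,[.4485,.1557,.008])[0]+[1.4,1.25]; print("base",cast(s,b,.008))
for nm,im,box,k in(("s",s,(225,205,300,295),6),("t",t,(220,230,290,300),8)):
    x0,y0,x1,y1=box; g=cv2.resize(im["frame"][y0:y1,x0:x1],None,fx=k,fy=k,interpolation=cv2.INTER_CUBIC); g=cv2.convertScaleAbs(g,alpha=1.8); cv2.imwrite(f"pics/i_{nm}.png",g)
```

```text
[[0.43892178 0.15492389 0.174     ]] [[0.43701519 0.15421494 0.174     ]]
[[0.43843245 0.15436211 0.177     ]] [[0.43203286 0.1567414  0.177     ]]
base [[0.44171312 0.15531127 0.008     ]]
```

View pics/i_s.png

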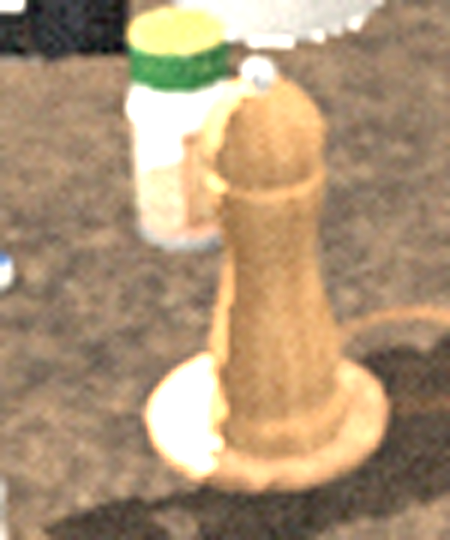

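View pics/i_t.png

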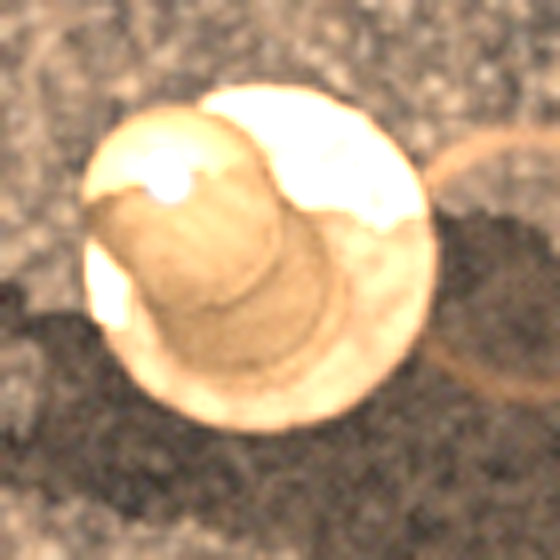

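Request:
move_arm --turn '[[0,0,0],[0,0,0],[0,0,0],[0,0,0],[0,0,0],[0,0,0],[0,0,0],[0,0,0],[0,0,0],[0,0,0]]' --dp '[[-0.07,-0.07,0.5],[-0.07,-0.07,0.9],[0,0,0.9],[0,0,0.9],[0,0,0.9],[0,0,0.9],[0,0,0],[0,0,0],[0,0,0],[0,0,0]]' --jaw '[-1,-1,-1,-1,-1,-1,-1,-1,-1,-1]'

```text
clock: 26.05
tool_pos: [0.3733, 0.3266, 0.1203]
eef_rot: [1.0, -0.001, 0.002, -0.002]
contact_force: [-0.2, 0.2, -0.3]
opening: 1.003
```

```bash
python3 q.py .3735 .3245 .0313
python3 - <<'E'
from ov import *
t=r.snapshot("top"); s=r.snapshot("scene"); p=r.get_state()["tool_pos"]
o=[(p[0],p[1],[(0.07,.044),(0,.044)])]
overlay(s,o,(180,220,300,330),5,"pics/j1.png"); overlay(t,o,(130,220,250,320),5,"pics/j2.png")
E
```

```text
26.05 [0.37332482 0.32664395 0.12034179] [-0.952  0.739  0.229  2.072 -0.435  0.369 -1.945] [[1.0, -0.002, 0.005], [-0.002, -1.0, 0.004], [0.005, -0.004, -1.0]] [-0.2  0.2 -0.3]
units [-0.01  0.1   3.56]
```

View pics/j1.png

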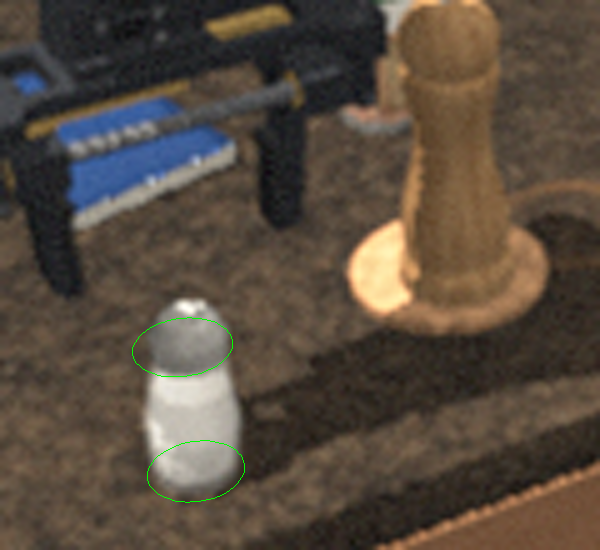

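View pics/j2.png

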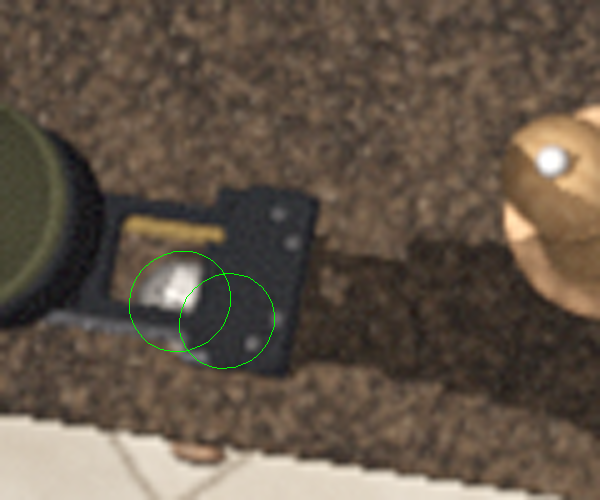

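Request:
move_arm --turn '[[0,0,0],[0,0,0],[0,0,0],[0,0,0],[0,0,0],[0,0,0],[0,0,0],[0,0,0]]' --dp '[[0.08,0,0.4],[0,0,0.6],[0,0,0.6],[0,0,0.6],[0,0,0.6],[0,0,0.5],[0,0,0.25],[0,0,0]]' --jaw '[-1,-1,-1,-1,-1,-1,-1,-1]' --newtons 12

```text
clock: 26.82
tool_pos: [0.3742, 0.3259, 0.0291]
eef_rot: [1.0, -0.001, 0.001, -0.0]
contact_force: [-0.5, -0.0, -1.4]
opening: 0.999
```

Request:
move_arm --turn '[[0,0,0],[0,0,0],[0,0,0],[0,0,0],[0,0,0],[0,0,0],[0,0,0],[0,0,0],[0,0,0],[0,0,0]]' --dp '[[0,0,0],[0,0,0],[0,0,0],[0,0,0],[0,0,0],[0,0,0],[0,0,0],[0,0,0],[0,0,0],[0,0,0]]' --jaw '[-0.7,-0.5,-0.3,0,0.3,0.6,1,1,1,1]'

```text
clock: 27.65
tool_pos: [0.3747, 0.3264, 0.0304]
eef_rot: [1.0, -0.001, 0.001, -0.001]
contact_force: [0.4, -0.5, 1.8]
opening: 0.46
```

Request:
move_arm --turn '[[0,0,0],[0,0,0],[0,0,0],[0,0,0],[0,0,0],[0,0,0],[0,0,0],[0,0,0],[0,0,0],[0,0,0]]' --dp '[[0,0,-0.2],[0,0,-0.5],[0,0,-0.9],[0,0,-1],[0,0,-1],[0,0,-1],[0,0,-1],[0,0,-1],[0,0,-1],[0,0,-0.9]]' --jaw '[1,1,1,1,1,1,1,1,1,1]'

```text
clock: 28.48
tool_pos: [0.3736, 0.3256, 0.2444]
eef_rot: [1.0, -0.001, 0.001, -0.001]
contact_force: [0.0, 1.4, -0.7]
opening: 0.463
```

Request:
move_arm --turn '[[0,0,0],[0,0,0],[0,0,0],[0,0,0],[0,0,0],[0,0,0],[0,0,0],[0,0,0],[0,0,0],[0,0,0]]' --dp '[[0.3,0.5,-0.2],[0.3,0.7,0],[0.3,0.9,0],[0.3,0.9,0],[0.3,0.9,0],[0.3,0.9,0],[0.3,0.9,0],[0.3,0.9,0],[0.3,0.9,0],[0.3,0.9,0]]' --jaw '[1,1,1,1,1,1,1,1,1,1]'

```text
clock: 29.32
tool_pos: [0.4484, 0.1147, 0.2477]
eef_rot: [1.0, -0.001, 0.001, -0.001]
contact_force: [0.8, 0.4, -1.5]
opening: 0.462
```

```bash
python3 q.py .4507 .0065 .0304
```

```text
29.3167 [0.44844894 0.11466335 0.2476887 ] [-0.589  0.492  0.365  2.045 -0.285  0.65  -1.606] [[1.0, -0.001, 0.002], [-0.001, -1.0, 0.002], [0.002, -0.002, -1.0]] [ 0.8  0.4 -1.5]
units [0.08 4.34 8.68]
```

Request:
move_arm --turn '[[0,0,0],[0,0,0],[0,0,0],[0,0,0],[0,0,0],[0,0,0],[0,0,0],[0,0,0],[0,0,0],[0,0,0]]' --dp '[[0.08,0.8,0],[0,0.8,0],[0,0.8,0],[0,0.8,0],[0,0.6,0],[0,0.35,0.3],[0,0.15,0.7],[0,0,0.9],[0,0,0.9],[0,0,0.9]]' --jaw '[1,1,1,1,1,1,1,1,1,1]'

```text
clock: 30.15
tool_pos: [0.4507, 0.0085, 0.1543]
eef_rot: [1.0, -0.001, 0.002, -0.001]
contact_force: [-0.0, 0.1, -1.3]
opening: 0.46
```

Request:
move_arm --turn '[[0,0,0],[0,0,0],[0,0,0],[0,0,0],[0,0,0],[0,0,0],[0,0,0]]' --dp '[[0,0,0.9],[0,0,0.9],[0,0,0.9],[0,0,0.7],[0,0,0.4],[0,0,0.2],[0,0,0]]' --jaw '[1,1,1,1,1,1,1]'

```text
clock: 30.73
tool_pos: [0.4507, 0.0087, 0.0542]
eef_rot: [1.0, -0.001, 0.0, -0.001]
contact_force: [-0.7, 0.3, -0.6]
opening: 0.461
```

```bash
python3 q.py .4507 .0065 .0304
python3 - <<'E'
from ov import *
t=r.snapshot("top"); s=r.snapshot("scene"); p=r.get_state()["tool_pos"]; h=p[2]-.0304
o=[(.4507,.0065,[(0,.044)]),(p[0],p[1],[(h,.044)])]
overlay(s,o,(250,180,370,290),5,"pics/k1.png"); overlay(t,o,(250,210,370,310),5,"pics/k2.png")
E
```

```text
30.7333 [0.45065035 0.00866866 0.05419889] [-0.149  0.841  0.047  2.22  -0.432  0.089 -1.259] [[1.0, -0.001, 0.001], [-0.001, -1.0, 0.002], [0.001, -0.002, -1.0]] [-0.7  0.3 -0.6]
units [0.   0.09 0.95]
```

View pics/k1.png

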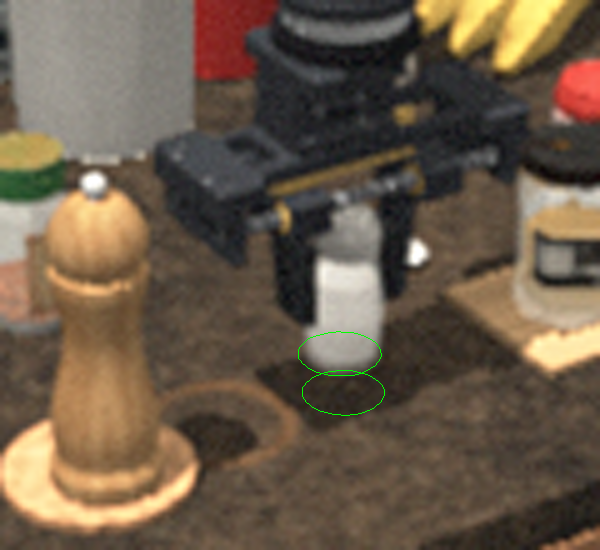

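View pics/k2.png

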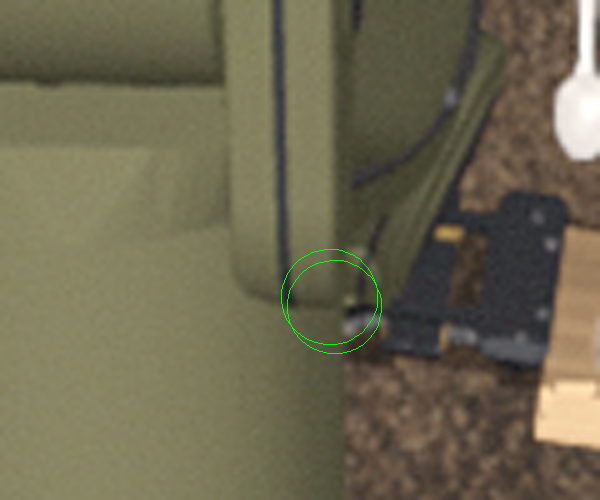

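Request:
move_arm --turn '[[0,0,0],[0,0,0],[0,0,0],[0,0,0],[0,0,0]]' --dp '[[0,0.06,0.2],[0,0,0.25],[0,0,0.25],[0,0,0.17],[0,0,0]]' --jaw '[1,1,1,1,1]'

```text
clock: 31.25
tool_pos: [0.452, 0.0073, 0.033]
eef_rot: [1.0, -0.001, 0.0, -0.001]
contact_force: [-0.5, 0.1, -0.3]
opening: 0.463
```

```bash
python3 q.py .4507 .0065 .0304
```

```text
31.25 [0.45196129 0.00733427 0.03302651] [-0.132  0.886  0.025  2.218 -0.514  0.043 -1.175] [[1.0, -0.001, 0.0], [-0.001, -1.0, 0.002], [0.0, -0.002, -1.0]] [-0.5  0.1 -0.3]
units [-0.05  0.03  0.1 ]
```

Request:
move_arm --turn '[[0,0,0],[0,0,0],[0,0,0]]' --dp '[[0,0,0.06],[0,0,0.04],[0,0,0]]' --jaw '[1,1,1]'

```text
clock: 31.5
tool_pos: [0.452, 0.0073, 0.0311]
eef_rot: [1.0, -0.001, 0.0, -0.001]
contact_force: [0.2, -0.1, -0.9]
opening: 0.462
```

Request:
move_arm --turn '[[0,0,0],[0,0,0],[0,0,0]]' --dp '[[0,0,0.05],[0,0,0.02],[0,0,0]]' --jaw '[1,1,1]'

```text
clock: 31.75
tool_pos: [0.4524, 0.0073, 0.0303]
eef_rot: [1.0, -0.001, 0.001, -0.001]
contact_force: [-0.0, 0.4, 8.3]
opening: 0.464
```

Touchdown. Release slowly and rise.

Request:
move_arm --turn '[[0,0,0],[0,0,0],[0,0,0],[0,0,0],[0,0,0],[0,0,0],[0,0,0],[0,0,0]]' --dp '[[0,0,-0.03],[0,0,0],[0,0,0],[0,0,0],[0,0,0],[0,0,0],[0,0,0],[0,0,0]]' --jaw '[0.4,0.2,0.1,0,-0.2,-0.5,-1,-1]'

```text
clock: 32.42
tool_pos: [0.452, 0.0073, 0.0303]
eef_rot: [1.0, -0.001, 0.0, -0.001]
contact_force: [-0.4, 0.5, -0.3]
opening: 0.776
```

Request:
move_arm --turn '[[0,0,0],[0,0,0],[0,0,0],[0,0,0],[0,0,0],[0,0,0],[0,0,0],[0,0,0],[0,0,0],[0,0,0]]' --dp '[[0,0,-0.3],[0,0,-0.6],[0,0,-0.9],[0,0,-0.9],[0,0,-0.9],[0,0,-0.9],[0,0,-0.9],[0,0,-0.9],[0,0,-0.9],[0,0,-0.9]]' --jaw '[-1,-1,-1,-1,-1,-1,-1,-1,-1,-1]'

```text
clock: 33.25
tool_pos: [0.4511, 0.0071, 0.2344]
eef_rot: [1.0, -0.001, 0.0, -0.001]
contact_force: [0.4, 0.6, -0.3]
opening: 1.002
```

```bash
python3 q.py .440 .157 .1183
python3 - <<'E'
from ov import *
t=r.snapshot("top"); s=r.snapshot("scene")
o=[(.4507,.0065,[(0.002,.04),(.085,.03)])]
overlay(s,o,(250,180,370,290),5,"pics/l1.png"); cv2.imwrite("pics/l2.png",t["frame"])
E
```

```text
33.25 [0.45106266 0.00706124 0.23443153] [-0.533  0.562  0.665  2.099 -0.568  0.662 -1.054] [[1.0, -0.001, 0.0], [-0.001, -1.0, 0.002], [0.0, -0.002, -1.0]] [ 0.4  0.6 -0.3]
units [-0.45 -5.99  4.66]
```

View pics/l1.png

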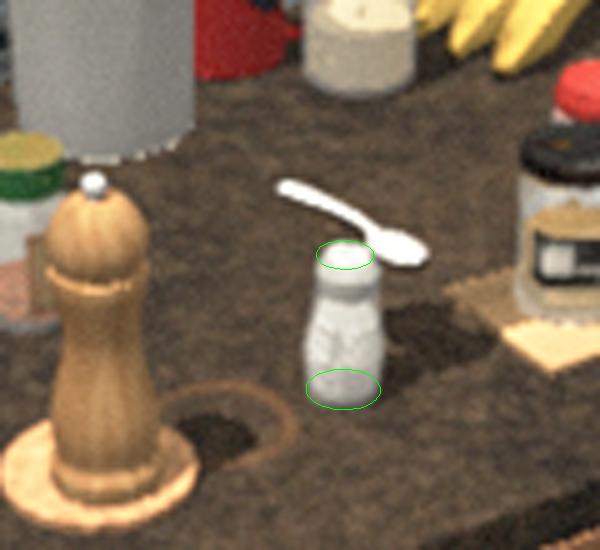

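Request:
move_arm --turn '[[0,0,0],[0,0,0],[0,0,0],[0,0,0],[0,0,0],[0,0,0],[0,0,0],[0,0,0],[0,0,0],[0,0,0]]' --dp '[[-0.1,-0.5,0],[-0.1,-0.8,0],[-0.1,-0.8,0],[-0.1,-0.8,0],[-0.06,-0.8,0],[0,-0.8,0],[0,-0.7,0],[0,-0.5,0],[0,-0.26,0.2],[0,0,0]]' --jaw '[-1,-1,-1,-1,-1,-1,-1,-1,-1,-1]'

```text
clock: 34.18
tool_pos: [0.4394, 0.1574, 0.2269]
eef_rot: [1.0, 0.001, -0.001, -0.001]
contact_force: [-0.3, 0.3, 0.2]
opening: 1.001
```

```bash
python3 q.py .4395 .156 .119
```

```text
34.1833 [0.43943403 0.15735751 0.22687961] [-0.866  0.604  0.693  2.066 -0.615  0.685 -1.334] [[1.0, 0.002, -0.001], [0.002, -1.0, 0.002], [-0.001, -0.002, -1.0]] [-0.3  0.3  0.2]
units [0.01 0.06 4.32]
```

Request:
move_arm --turn '[[0,0,0],[0,0,0],[0,0,0],[0,0,0],[0,0,0],[0,0,0],[0,0,0],[0,0,0],[0,0,0],[0,0,0]]' --dp '[[0,0.05,0.4],[0,0,0.7],[0,0,0.7],[0,0,0.7],[0,0,0.7],[0,0,0.5],[0,0,0.4],[0,0,0.2],[0,0,0],[0,0,0]]' --jaw '[-1,-1,-1,-1,-1,-1,-1,-1,-1,-1]' --newtons 25

```text
clock: 35.02
tool_pos: [0.4406, 0.154, 0.1207]
eef_rot: [1.0, -0.001, 0.0, -0.001]
contact_force: [-0.7, 0.8, 0.2]
opening: 0.996
```

```bash
python3 q.py .4395 .156 .119;  python3 - <<'E'
from ov import *
s=r.snapshot("scene"); t=r.snapshot("top")
o=[(.4485,.1557,[(.008,.1),(.008,.058)])]
overlay(s,o,(210,180,330,300),5,"pics/m1.png");overlay(t,o,(210,210,320,310),6,"pics/m2.png")
E
```

```text
35.0167 [0.4406102  0.15404045 0.12068216] [-0.694  0.756  0.432  2.158 -0.838  0.398 -1.147] [[1.0, -0.002, 0.001], [-0.002, -1.0, 0.001], [0.001, -0.001, -1.0]] [-0.7  0.8  0.2]
units [-0.04 -0.08  0.07]
```

View pics/m1.png

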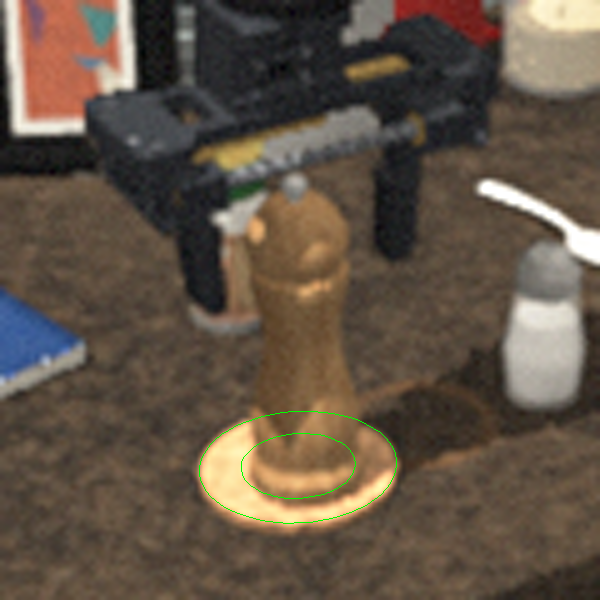

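View pics/m2.png

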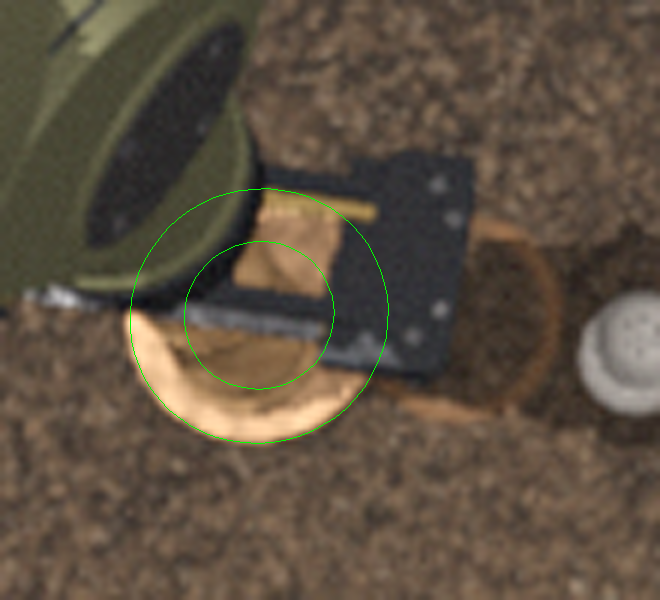

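Request:
move_arm --turn '[[0,0,0],[0,0,0],[0,0,0],[0,0,0],[0,0,0],[0,0,0],[0,0,0],[0,0,0],[0,0,0],[0,0,0]]' --dp '[[-0.04,-0.05,0.04],[0,0,0],[0,0,0],[0,0,0],[0,0,0],[0,0,0],[0,0,0],[0,0,-0.06],[0,0,-0.06],[0,0,0]]' --jaw '[-0.8,-0.6,-0.3,0,0.5,1,1,1,1,1]'

```text
clock: 35.95
tool_pos: [0.4396, 0.1561, 0.1227]
eef_rot: [1.0, -0.001, 0.001, -0.001]
contact_force: [-0.2, 0.8, -0.8]
opening: 0.53
```

```bash
python3 q.py .4485 .156 .119;  python3 - <<'E'
from ov import *
s=r.snapshot("scene")
o=[(.4485,.1557,[(.008,.1),(.008,.058)])]
overlay(s,o,(210,180,330,300),5,"pics/m3.png")
E
```

```text
35.95 [0.43962676 0.15611374 0.12274675] [-0.702  0.753  0.437  2.158 -0.835  0.403 -1.152] [[1.0, -0.001, 0.001], [-0.001, -1.0, 0.002], [0.001, -0.002, -1.0]] [-0.2  0.8 -0.8]
units [0.35 0.   0.15]
```

View pics/m3.png

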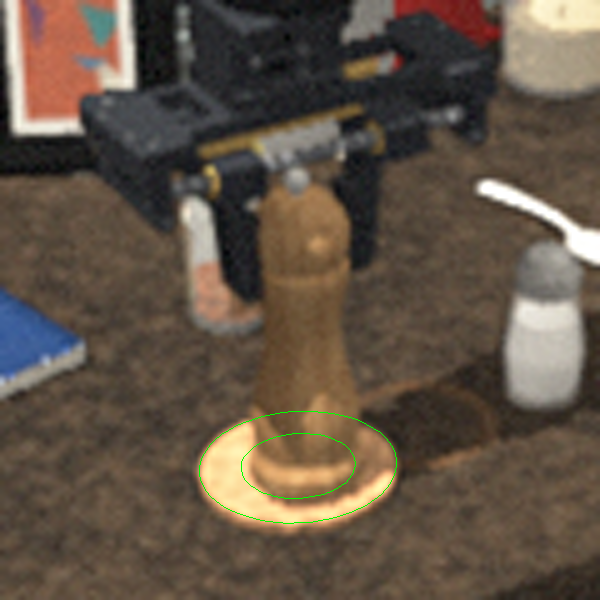

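Request:
move_arm --turn '[[0,0,0],[0,0,0],[0,0,0],[0,0,0],[0,0,0],[0,0,0],[0,0,0],[0,0,0]]' --dp '[[0.1,0,0],[0.14,0,0],[0.1,0,0],[0,0,0],[0,0,0.05],[0,0,0.05],[0,0,0.05],[0,0,0]]' --jaw '[1,1,1,1,1,1,1,1]'

```text
clock: 36.67
tool_pos: [0.4484, 0.1561, 0.1196]
eef_rot: [1.0, -0.001, 0.001, -0.001]
contact_force: [-1.1, 0.9, 8.4]
opening: 0.53
```

Contact. Release, rise, then look.

Request:
move_arm --turn '[[0,0,0],[0,0,0],[0,0,0],[0,0,0],[0,0,0],[0,0,0],[0,0,0],[0,0,0],[0,0,0],[0,0,0]]' --dp '[[0,0,-0.02],[0,0,0],[0,0,0],[0,0,0],[0,0,0],[0,0,0],[0,0,0],[0,0,0],[0,0,-0.3],[0,0,-0.6]]' --jaw '[0.4,0.2,0.1,0,-0.2,-0.5,-1,-1,-1,-1]' --newtons 12

```text
clock: 37.5
tool_pos: [0.4472, 0.1558, 0.1414]
eef_rot: [1.0, -0.001, -0.001, -0.001]
contact_force: [-0.3, 0.0, 0.2]
opening: 0.961
```

Request:
move_arm --turn '[[0,0,0],[0,0,0],[0,0,0],[0,0,0],[0,0,0],[0,0,0],[0,0,0],[0,0,0],[0,0,0],[0,0,0]]' --dp '[[0,0,-0.9],[0,0,-0.9],[0,0,-0.9],[0,0,-0.9],[0,0,-0.9],[0,0.6,0],[0,0.9,0],[0,0.9,0],[0,0.9,0],[0,0.9,0]]' --jaw '[-1,-1,-1,-1,-1,-1,-1,-1,-1,-1]'

```text
clock: 38.33
tool_pos: [0.4475, 0.0499, 0.2547]
eef_rot: [1.0, -0.001, 0.001, -0.001]
contact_force: [-0.1, -0.1, 0.3]
opening: 0.999
```

Request:
move_arm --turn '[[0,0,0],[0,0,0],[0,0,0],[0,0,0],[0,0,0],[0,0,0],[0,0,0],[0,0,0],[0,0,0],[0,0,0]]' --dp '[[0,1,0],[0,1,0],[0,1,0],[0,1,0],[0,1,0],[0,1,0],[0,1,0],[0,1,0],[0,1,0],[0,1,0]]' --jaw '[-1,-1,-1,-1,-1,-1,-1,-1,-1,-1]'

```text
clock: 39.17
tool_pos: [0.4471, -0.2004, 0.2541]
eef_rot: [1.0, -0.001, 0.0, -0.001]
contact_force: [0.1, 0.6, -0.0]
opening: 1.001
```

```bash
python3 q.py .3787 -.2947 .2;  python3 - <<'E'
from ov import *
s=r.snapshot("scene"); t=r.snapshot("top")
o=[(.4485,.1557,[(.008,.1),(.008,.058),(.176,.012)]),(.4507,.0065,[(0.002,.04),(.085,.03)])]
overlay(s,o,(210,180,330,300),5,"pics/m4.png");overlay(t,o,(210,210,340,310),6,"pics/m5.png"); cv2.imwrite("pics/m6.png",t["frame"])
E
```

```text
39.1667 [ 0.44705623 -0.200373    0.25410023] [-0.074  0.572  0.653  1.97  -0.499  0.764 -0.7  ] [[1.0, -0.002, 0.001], [-0.002, -1.0, 0.002], [0.001, -0.002, -1.0]] [ 0.1  0.6 -0. ]
units [-2.73  3.78  2.15]
```

View pics/m4.png

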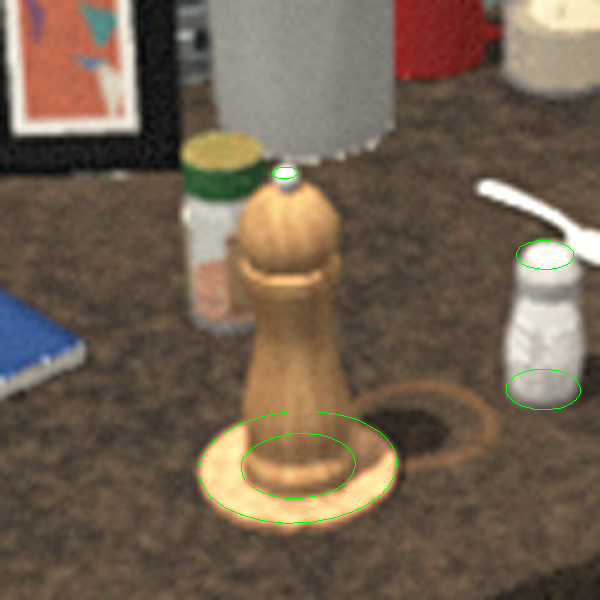

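View pics/m5.png

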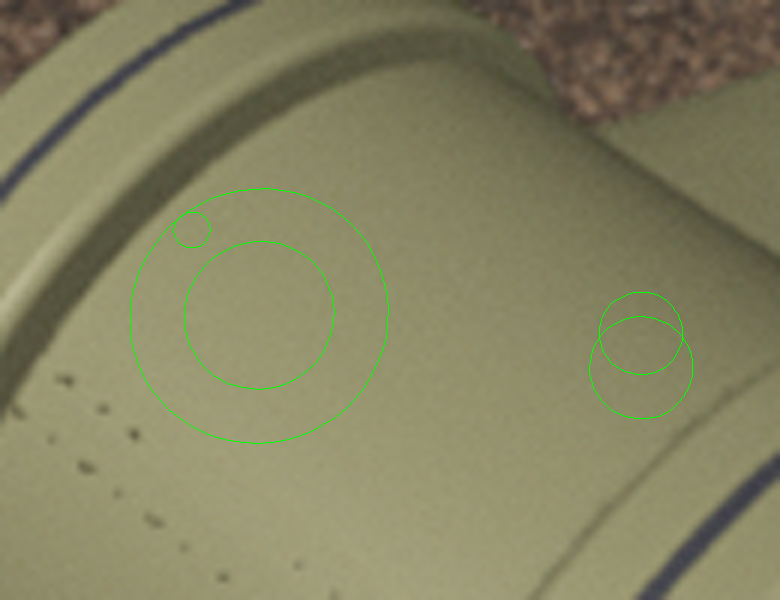

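View pics/m6.png

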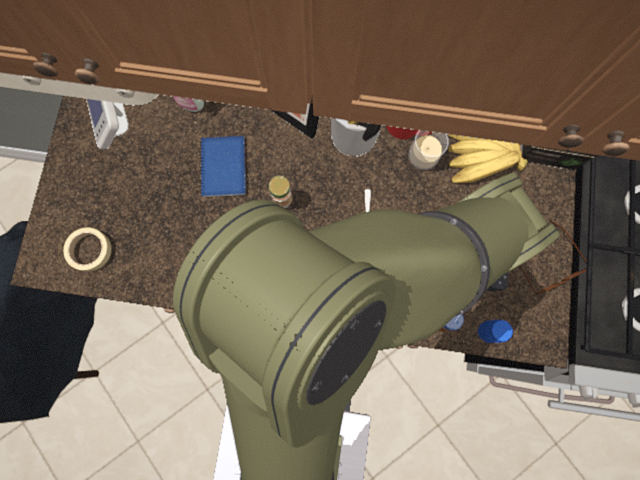

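Request:
move_arm --turn '[[0,0,0],[0,0,0],[0,0,0],[0,0,0],[0,0,0],[0,0,0],[0,0,0],[0,0,0],[0,0,0],[0,0,0]]' --dp '[[-0.4,0.5,0],[-0.5,0.7,0],[-0.5,0.7,0],[-0.5,0.7,0],[-0.5,0.7,0],[-0.3,0.45,0],[-0.03,0.03,0.6],[0,0,0.9],[0,0,0.9],[0,0,0.9]]' --jaw '[-0.6,-0.6,-0.6,-0.6,-0.6,-0.6,-0.6,-0.6,-0.6,-0.6]'

```text
clock: 40.1
tool_pos: [0.3795, -0.2927, 0.1705]
eef_rot: [1.0, -0.0, 0.001, -0.001]
contact_force: [-0.1, -0.3, -0.1]
opening: 0.803
```

Request:
move_arm --turn '[[0,0,0],[0,0,0],[0,0,0]]' --dp '[[0,0,0.5],[0,0,0],[0,0,0]]' --jaw '[-0.6,-0.6,-0.6]'

```text
clock: 40.35
tool_pos: [0.3792, -0.2927, 0.1585]
eef_rot: [1.0, -0.0, 0.0, -0.001]
contact_force: [-0.8, -0.5, -0.2]
opening: 0.8
```

```bash
python3 q.py .3787 -.2947 .0363;  python3 - <<'E'
from ov import *
s=r.snapshot("scene"); t=r.snapshot("top"); p=r.get_state()["tool_pos"]
o=[(p[0],p[1],[(.088,.047)])]
overlay(t,o,(410,250,540,360),6,"pics/n1.png");cv2.imwrite("pics/n2.png",s["frame"])
E
```

```text
40.35 [ 0.37917251 -0.29270498  0.15846344] [ 0.288  0.691  0.452  2.094 -0.633  0.494 -0.351] [[1.0, -0.001, 0.0], [-0.001, -1.0, 0.003], [0.0, -0.003, -1.0]] [-0.8 -0.5 -0.2]
units [-0.02  0.09  4.89]
```

View pics/n1.png

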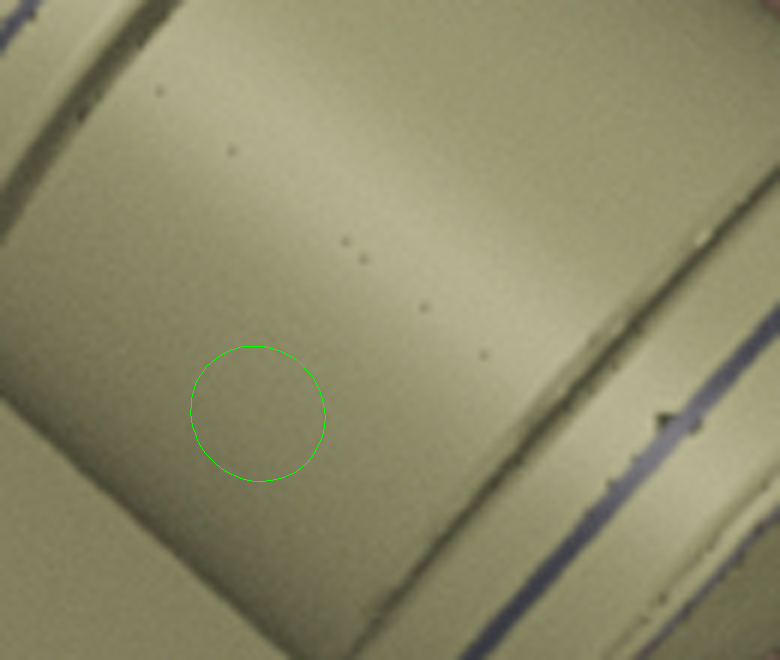

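View pics/n2.png

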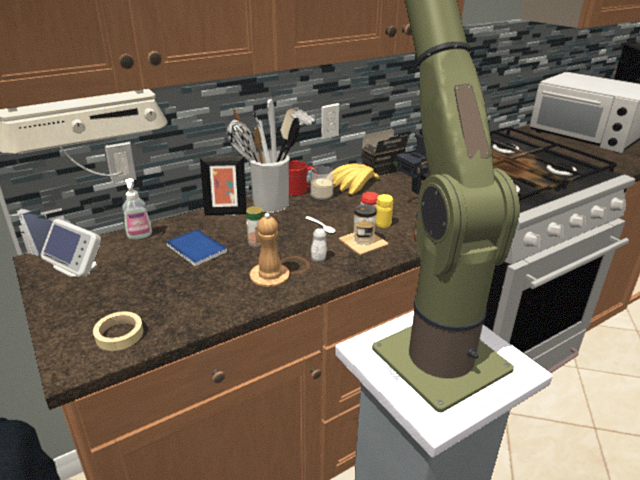

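Request:
move_arm --turn '[[0,0,0],[0,0,0],[0,0,0],[0,0,0],[0,0,0],[0,0,0],[0,0,0],[0,0,0],[0,0,0],[0,0,0]]' --dp '[[-0.02,0.08,0.3],[0,0,0.6],[0,0,0.7],[0,0,0.7],[0,0,0.7],[0,0,0.7],[0,0,0.6],[0,0,0.4],[0,0,0.16],[0,0,0]]' --jaw '[-0.7,-0.7,-0.7,-0.7,-0.7,-0.7,-0.7,-0.7,-0.7,-0.7]'

```text
clock: 41.28
tool_pos: [0.3788, -0.2953, 0.0365]
eef_rot: [1.0, -0.001, 0.0, -0.001]
contact_force: [0.2, 0.0, -0.0]
opening: 0.845
```

```bash
python3 q.py .3787 -.2947 .0363
```

```text
41.2833 [ 0.37884057 -0.29525746  0.03648776] [ 0.479  0.894  0.148  2.138 -0.795  0.165 -0.213] [[1.0, -0.002, 0.001], [-0.002, -1.0, 0.002], [0.001, -0.002, -1.0]] [ 0.2  0.  -0. ]
units [-0.01 -0.02  0.01]
```

Request:
move_arm --turn '[[0,0,0],[0,0,0],[0,0,0],[0,0,0],[0,0,0],[0,0,0],[0,0,0],[0,0,0]]' --dp '[[0,0,0],[0,0,0],[0,0,0],[0,0,0],[0,0,0],[0,0,0],[0,0,0],[0,0,0]]' --jaw '[-0.5,-0.3,-0.1,0.1,0.4,1,1,1]' --newtons 15

```text
clock: 41.95
tool_pos: [0.3792, -0.2952, 0.0373]
eef_rot: [1.0, -0.001, 0.001, -0.001]
contact_force: [0.9, 1.4, 6.7]
opening: 0.51
```

Request:
move_arm --turn '[[0,0,0],[0,0,0],[0,0,0],[0,0,0],[0,0,0],[0,0,0],[0,0,0],[0,0,0],[0,0,0],[0,0,0]]' --dp '[[0,0,-0.2],[0,0,-0.4],[0,0,-0.7],[0,0,-0.8],[0,0,-0.8],[0,0,-0.8],[0,0,-0.8],[0,0,-0.8],[0,0,-0.7],[0,0,-0.4]]' --jaw '[1,1,1,1,1,1,1,1,1,1]'

```text
clock: 42.78
tool_pos: [0.3788, -0.2955, 0.1987]
eef_rot: [1.0, -0.001, 0.001, -0.001]
contact_force: [0.5, 0.8, -0.8]
opening: 0.506
```

```bash
python3 - <<'E'
from ov import *
s=r.snapshot("scene"); print(r.get_state()["tool_pos"])
# storage jar lid ellipse in scene
x0,y0,x1,y1=330,180,400,260; k=7
g=cv2.resize(s["frame"][y0:y1,x0:x1],None,fx=k,fy=k,interpolation=cv2.INTER_CUBIC); cv2.imwrite("pics/p1.png",g)
a=cv2.imread("pics/l2.png"); cv2.imwrite("pics/p2.png",cv2.resize(a[240:320,340:420],None,fx=7,fy=7,interpolation=cv2.INTER_CUBIC))
E
python3 q.py .453 -.144 .20
```

```text
[ 0.37936091 -0.29603787  0.19952964]
42.8333 [ 0.37936091 -0.29603787  0.19952964] [ 0.234  0.633  0.546  2.057 -0.579  0.602 -0.389] [[1.0, -0.001, 0.004], [-0.001, -1.0, -0.0], [0.004, -0.0, -1.0]] [-0.   0.6 -0.1]
units [ 2.94 -6.09 -0.01]
```

View pics/p1.png

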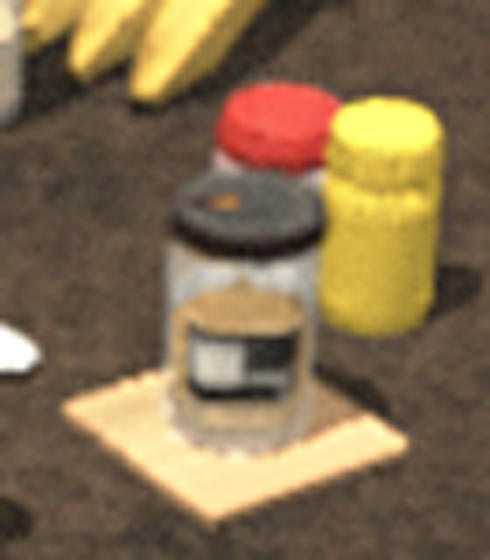

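View pics/p2.png

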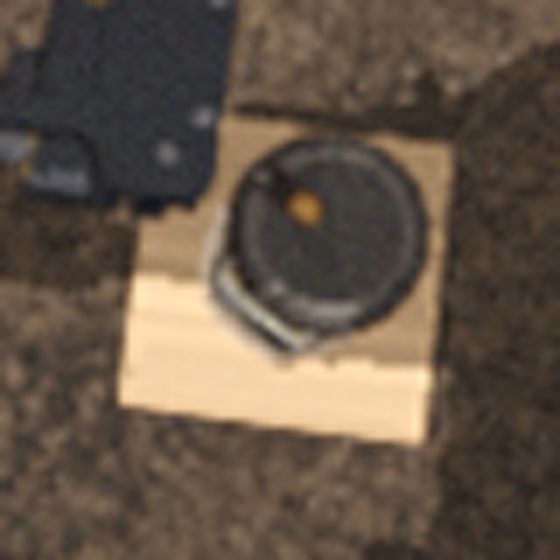

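```bash
python3 - <<'E'
from h import *
t=r.snapshot("top"); print(cast(t,(386.6,273.3),.107),cast(t,(386.6,273.3),.102), cast(t,(380.5,278.9),.008))
E
python3 q.py .453 -.144 .20
```

```text
[[ 0.45145115 -0.14282684  0.107     ]] [[ 0.45227473 -0.14344588  0.102     ]] [[ 0.45275347 -0.14270357  0.008     ]]
42.8833 [ 0.37929688 -0.2957895   0.19829432] [ 0.235  0.635  0.544  2.058 -0.58   0.599 -0.388] [[1.0, -0.001, 0.003], [-0.001, -1.0, 0.0], [0.003, -0.0, -1.0]] [-0.1 -0.4 -1.7]
units [ 2.94 -6.07 -0.06]
```

Request:
move_arm --turn '[[0,0,0],[0,0,0],[0,0,0],[0,0,0],[0,0,0],[0,0,0],[0,0,0],[0,0,0],[0,0,0],[0,0,0]]' --dp '[[0.2,-0.4,0],[0.3,-0.7,0],[0.4,-0.8,0],[0.4,-0.8,0],[0.4,-0.8,0],[0.4,-0.8,0],[0.4,-0.8,0],[0.3,-0.6,0],[0.12,-0.3,0],[0,-0.08,0]]' --jaw '[1,1,1,1,1,1,1,1,1,1]'

```text
clock: 43.72
tool_pos: [0.4521, -0.1417, 0.1964]
eef_rot: [1.0, 0.001, -0.0, -0.001]
contact_force: [-0.4, -0.4, -1.6]
opening: 0.509
```

Request:
move_arm --turn '[[0,0,0],[0,0,0],[0,0,0],[0,0,0],[0,0,0]]' --dp '[[0,0,0.3],[0,0,0.4],[0,0,0.4],[0,0,0.3],[0,0,0]]' --jaw '[1,1,1,1,1]'

```text
clock: 44.13
tool_pos: [0.4505, -0.1443, 0.1609]
eef_rot: [1.0, -0.002, -0.001, -0.001]
contact_force: [0.3, -0.0, -2.7]
opening: 0.507
```

```bash
python3 q.py .4522 -.1437 .1443
python3 - <<'E'
from ov import *
s=r.snapshot("scene"); t=r.snapshot("top"); p=r.get_state()["tool_pos"]; h=p[2]-.0373
o=[(p[0],p[1],[(h,.047),(h+.088,.047)]),(.4522,-.1437,[(.107,.062)])]
overlay(s,o,(310,130,430,250),5,"pics/q1.png");overlay(t,o,(330,210,450,310),5,"pics/q2.png")
E
```

```text
44.1333 [ 0.4504579  -0.14433919  0.16087998] [-0.095  0.695  0.511  2.11  -0.699  0.511 -0.63 ] [[1.0, -0.004, -0.002], [-0.004, -1.0, 0.002], [-0.002, -0.002, -1.0]] [ 0.3 -0.  -2.7]
units [ 0.07 -0.02  0.66]
```

View pics/q1.png

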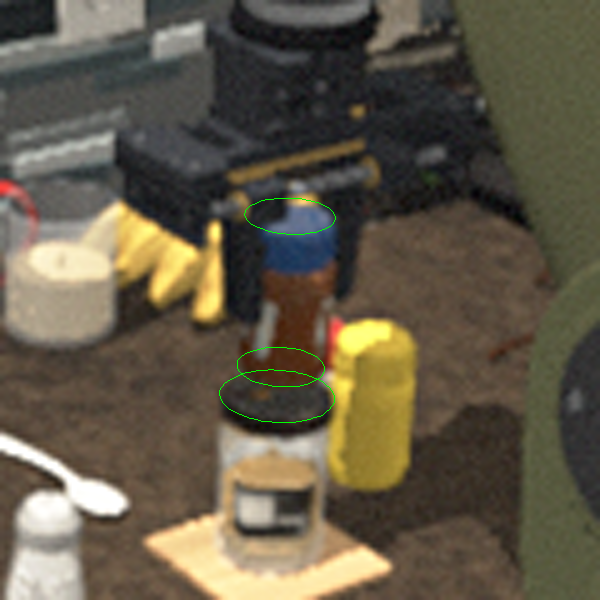

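View pics/q2.png

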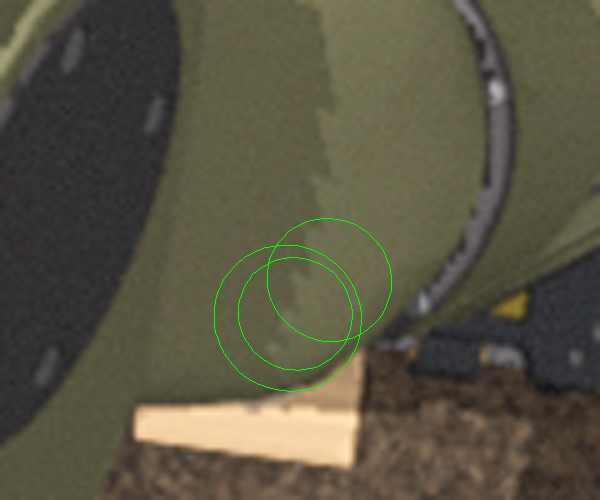

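Request:
move_arm --turn '[[0,0,0],[0,0,0],[0,0,0],[0,0,0],[0,0,0],[0,0,0]]' --dp '[[0.06,0,0.1],[0,0,0.15],[0,0,0.15],[0,0,0.12],[0,0,0.07],[0,0,0]]' --jaw '[1,1,1,1,1,1]'

```text
clock: 44.73
tool_pos: [0.4533, -0.1433, 0.1472]
eef_rot: [1.0, -0.001, 0.0, -0.001]
contact_force: [-1.2, -1.1, -0.7]
opening: 0.508
```

Request:
move_arm --turn '[[0,0,0],[0,0,0],[0,0,0]]' --dp '[[0,0,0.04],[0,0,0.02],[0,0,0]]' --jaw '[1,1,1]'

```text
clock: 44.98
tool_pos: [0.4535, -0.1434, 0.146]
eef_rot: [1.0, -0.001, 0.001, -0.001]
contact_force: [0.1, -0.2, -0.4]
opening: 0.511
```

Request:
move_arm --turn '[[0,0,0],[0,0,0],[0,0,0]]' --dp '[[-0.04,0,0.04],[0,0,0.03],[0,0,0]]' --jaw '[1,1,1]'

```text
clock: 45.23
tool_pos: [0.4525, -0.1435, 0.1447]
eef_rot: [1.0, -0.001, 0.001, -0.001]
contact_force: [-1.1, 0.6, 4.1]
opening: 0.507
```

Touching (4 N). Release slowly, rise.

Request:
move_arm --turn '[[0,0,0],[0,0,0],[0,0,0],[0,0,0],[0,0,0],[0,0,0],[0,0,0],[0,0,0],[0,0,0],[0,0,0]]' --dp '[[0,0,0],[0,0,0],[0,0,0],[0,0,0],[0,0,0],[0,0,0],[0,0,0],[0,0,0],[0,0,0],[0,0,0]]' --jaw '[0.4,0.2,0.1,0,-0.1,-0.3,-0.5,-0.8,-1,-1]'

```text
clock: 46.07
tool_pos: [0.4525, -0.1434, 0.1442]
eef_rot: [1.0, -0.001, 0.0, -0.001]
contact_force: [-0.4, -0.3, 0.1]
opening: 0.907
```

Request:
move_arm --turn '[[0,0,0],[0,0,0],[0,0,0],[0,0,0],[0,0,0],[0,0,0],[0,0,0],[0,0,0],[0,0,0],[0,0,0]]' --dp '[[0,0,-0.3],[0,0,-0.6],[0,0,-0.8],[0,0,-0.8],[0,0,-0.8],[0,0,-0.8],[0,0,-0.8],[0,0.8,0],[0,0.9,0],[0,0.9,0]]' --jaw '[-1,-1,-1,-1,-1,-1,-1,-1,-1,-1]'

```text
clock: 46.9
tool_pos: [0.4525, -0.2089, 0.2676]
eef_rot: [1.0, 0.0, 0.001, -0.001]
contact_force: [-0.9, -0.7, 1.0]
opening: 1.0
```

Request:
move_arm --turn '[[0,0,0],[0,0,0],[0,0,0],[0,0,0],[0,0,0],[0,0,0],[0,0,0],[0,0,0],[0,0,0],[0,0,0]]' --dp '[[0,1,0],[0,1,0],[0,1,0],[0,1,0],[0,1,0],[0,1,0],[0,1,0],[0,1,0],[0,1,0],[0,1,0]]' --jaw '[-1,-1,-1,-1,-1,-1,-1,-1,-1,-1]'

```text
clock: 47.73
tool_pos: [0.4515, -0.4597, 0.2666]
eef_rot: [1.0, -0.001, 0.0, -0.001]
contact_force: [1.0, 0.7, -1.0]
opening: 1.001
```

```bash
python3 q.py
python3 - <<'E'
from ov import *
s=r.snapshot("scene"); t=r.snapshot("top")
o=[(.4522,-.1437,[(.107,.062),(.107,.047),(.195,.047)])]
overlay(s,o,(310,130,430,250),5,"pics/r1.png");cv2.imwrite("pics/r2.png",t["frame"])
E
```

```text
47.7333 [ 0.451544   -0.45969322  0.2666452 ] [ 0.405  0.764  0.636  1.493 -0.496  1.05  -0.414] [[1.0, -0.002, 0.0], [-0.002, -1.0, 0.002], [0.0, -0.002, -1.0]] [ 1.   0.7 -1. ]
```

View pics/r1.png

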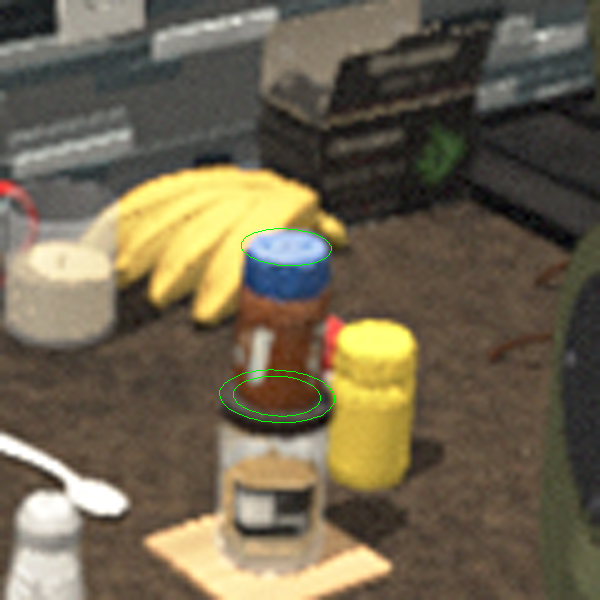

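View pics/r2.png

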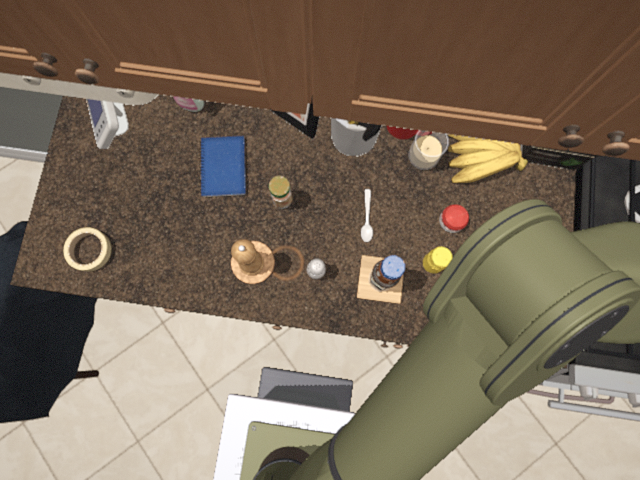

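Run:
```python
from ov import *
t=r.snapshot("top")
o=[(.4485,.1557,[(.008,.1),(.008,.058),(.176,.012)]),(.4507,.0065,[(0.002,.04),(.085,.03)]),(.4522,-.1437,[(.107,.062),(.195,.047)])]
overlay(t,o,(220,220,420,310),4,"pics/s1.png")
a=cv2.imread("pics/top0.png");d=cv2.absdiff(a,t["frame"]).max(2)
for n,(x0,y0,x1,y1) in dict(spice=(265,170,295,212),spoon=(355,185,380,245),timer=(438,203,472,235)).items(): print(n,d[y0:y1,x0:x1].mean())
```

```text
spice 3.2547619047619047
spoon 2.9026666666666667
timer 3.057904411764706
```

View pics/s1.png

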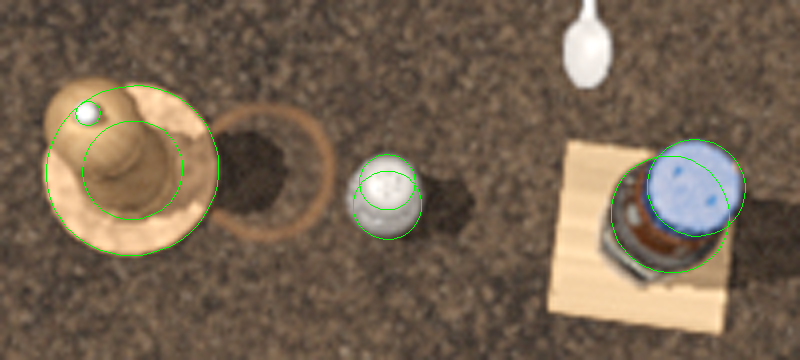

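All rings fit in both views, and the bystanders have not moved.

```bash
python3 -c "
from plant import r
print(r.finish_job())"
```

```text
the job is handed in; nothing more can be done
None
```

The job is handed in, at about 48 s of the 128 s allowed; it reports no verdict. The storage jar is on the square mat, the pepper mill on the round cork mat, and the salt shaker on the worktop midway between them. The small brown jar is on the storage jar's lid. All four are released and the arm is clear.

**Last checks:** In both camera views each item lies within about 1–2 pixels (roughly 2–4 mm) of its target and looks upright. The top view of the spice jar, timer and teaspoon differs from the first picture only by noise.

**What did not go to plan:**
- **Mill grip:** a tilted grip on the mill's body ran into the limit of joint 6. I gripped the round head straight down instead, at about 130 mm, which is above the advised 90–120 mm.
- **Mill placing:** the mill leaned slightly in the grip and first stood about 8–10 mm off centre. I gripped it again and moved it to the middle.
- **Salt:** while placing the salt, joint 6 again came close to its lower limit (0.043 against 0.04), but stayed inside it.

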